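# Load the ultrasonic cleaner and close it up

## Task

Load the ultrasonic cleaner: tip the stoppers out of the steel pan into the tank and stand the pan upright again on its blue mat, and put every square amber bottle from the bench into the tank as well, in whatever order suits. When everything is in, put the lid on so that it sits flat on the rim, swing the clamp fully down onto it, and then press the green start button all the way. Leave the reagent bottles and the white dish where they stand.

Things in the scene. Friction and masses are not known exactly. Their poses are not given: they have to be found in the camera images.
- bath: steel ultrasonic cleaner, dry, fixed. Origin: on the bench under the tank's centre; local -x is its console side, y along the tank. Tank 150 (x) x 220 (y) mm inside, 174 x 244 outside, floor 45 mm and rim 130 mm above the bench. Console: white step with blue front, 90 mm high, local x -147 to -87 mm
- tank_floor (a point): centre of the tank's floor, 45 mm above the bath's origin; axes as the bath's
- tank_mouth (a point): centre of the tank's mouth at rim height, 130 mm above the bath's origin
- clamp (a joint): hinge of the lid clamp on the bath's console side, rad: 0 = arm level, pointing to bath +x, its foot pressing on the top of a seated lid (its stop without a lid is -0.08); about 2.0 to 2.3 at the start = swung up and back over the console. Stiff (0.1 N m): stays where left
- clamp_pivot (a point): clamp's hinge axis (parallel to bath y), at bath (-93, +75, 150) mm; the arm is a flat steel bar 12 x 14 mm
- clamp_ball (a point): centre of the red ball, 22 mm diameter, at the end of the clamp arm, 60 mm from the pivot
- start (a joint): green push button on top of the console, m: 0 up, 0.006 fully down, 5 N, springs back
- start_top (a point): centre of the green button's top (32 mm diameter), moves along z only
- lid: loose steel lid, 0.35 kg: plate 174 (x) x 244 (y) x 4 mm; below it a skirt 142 x 212 mm, 8 mm deep, that drops into the tank's mouth with 4 mm play a side, either way round; black bar handle 16 (x) x 80 (y) mm, top 44 mm above the origin. Origin: centre of the plate's underside: on the rim when seated, 8 mm up on the bench
- mat: fixed blue square mat, 150 x 150 x 3 mm, the pan's place; origin: centre of its underside
- pan: loose flared steel pan, 0.22 kg: diameter 72 mm at the foot, 124 at the rim, 60 mm high, wall 3 mm. Origin: centre of its underside. Flat black handle on its -x side, in its xz plane, 16 mm thick (y), 24 wide, 85 long, rising outward at 45 degrees from the rim, centred at local (-89, 0, 84) mm. Pour over the rim at +x, (62, 0, 60) mm
- stopper0: red tapered bottle stopper, 19 mm diameter at the foot, 23 mm at the head, 26 mm high, 20 g; origin: centre of its foot, z along its axis. Starts in the pan; three or four of the four are present
- stopper1: red tapered bottle stopper, 19 mm diameter at the foot, 23 mm at the head, 26 mm high, 20 g; origin: centre of its foot, z along its axis. Starts in the pan; three or four of the four are present
- stopper2: red tapered bottle stopper, 19 mm diameter at the foot, 23 mm at the head, 26 mm high, 20 g; origin: centre of its foot, z along its axis. Starts in the pan; three or four of the four are present
- stopper3: red tapered bottle stopper, 19 mm diameter at the foot, 23 mm at the head, 26 mm high, 20 g; origin: centre of its foot, z along its axis. Starts in the pan; three or four of the four are present
- bottle0: square amber glass bottle, 38 x 38 mm, 50 mm high, with a black round screw cap of 38 mm diameter and 20 mm height on it (70 mm in all), 0.11 kg; origin: centre of its underside, z up through the cap. Two or three of the four are present
- bottle1: square amber glass bottle, 38 x 38 mm, 50 mm high, with a black round screw cap of 38 mm diameter and 20 mm height on it (70 mm in all), 0.11 kg; origin: centre of its underside, z up through the cap. Two or three of the four are present
- bottle2: square amber glass bottle, 38 x 38 mm, 50 mm high, with a black round screw cap of 38 mm diameter and 20 mm height on it (70 mm in all), 0.11 kg; origin: centre of its underside, z up through the cap. Two or three of the four are present
- bottle3: square amber glass bottle, 38 x 38 mm, 50 mm high, with a black round screw cap of 38 mm diameter and 20 mm height on it (70 mm in all), 0.11 kg; origin: centre of its underside, z up through the cap. Two or three of the four are present
- reagent_a: bystander: amber reagent bottle with black stopper, 76 mm diameter, 176 mm high; origin under its centre
- reagent_b: bystander: amber reagent bottle with black stopper, 67 mm diameter, 156 mm high; origin under its centre
- dish: bystander: white porcelain dish, 90 mm diameter, 35 mm high; origin under its centre
Things that resemble listed ones, but are neither listed nor needed, are in the scene too. What is shaped like the pan but yellow is not meant.

How it is judged:
By the outcome, as a careful person would: the job done as asked, in the order asked, and still so for the second after the job is handed in, with the robot touching nothing.
Of bottle0, bottle1, bottle2, bottle3 only 2 to 3 are there at a start; the rules pass over those that are not, and their reading is None.
Of stopper0, stopper1, stopper2, stopper3 only 3 to 4 are there at a start; the rules pass over those that are not, and their reading is None.
At some moment in a run one of bottle0, bottle1, bottle2, bottle3, lid may be knocked a few centimetres aside while the robot is not near it.
It also fails if it takes over 210 s, if anything falls off the work surface, if the arm or the gripper's body presses on something with over 40 N, if the wrist force passes 120 N, or if a joint passes its speed limit or range.

## Robot

A 7-joint arm with a two-finger parallel gripper is mounted at the origin on the work surface. World frame = base frame: x ahead of the robot, y to its left, z up, the work surface at z = 0. Lengths are in m, angles in rad, forces in N, time in s.
With the tool pointing down it reaches from about 0.425 to 0.875 m from the base axis. Payload 4.7 kg.
Tool frame: the origin (TCP) lies between the finger pads; the fingertips stand 19 mm ahead of it and the grasp point (between the pads) is the TCP (ctrl.tip_extent is the distance from the TCP to the fingertips, in m); z points along the fingers, y is the line along which they close (so a half turn about z gives the same grasp; the last joint's range is limited). The gripper opens to 87 mm and grips with 3 to 60 N. Pads are 19 mm wide; open, the fingers measure 117 mm over their backs; the gripper's body (75 mm by 190 mm) begins 51 mm behind the grasp point.
Start: joints at [1.354, 0.321, -0.07, 1.45, 0.023, 1.371, -0.057], TCP at [0.149, -0.633, 0.242] pointing down, gripper open.
Joint ranges: [-2.86, 2.86], [-0.3, 2.09], [-1.38, 1.24], [0.06, 2.45], [-1.56, 4.7], [0.09, 2.05], [-2.69, 2.69]. Speed limits (rad/s): [2.57, 2.57, 3.14, 3.14, 3.14, 3.14, 3.14].

## Interface

Orientations are given as a rotation vector (axis times angle).
In Python, from bench import ctrl gives the robot as it stands.
- The arm moves only by the shell command python3 -m crank 'ROWS' [OPENING] [FORCE]. ROWS is JSON, a list of rows, each an object of numbers: "tx", "ty", "tz": the shift along the tool's x, y, z in mm; "turn": the turn about the tool's z in units of 5 degrees (1.0 is 5 degrees). In form: [{"tx": .., "ty": .., "tz": .., "turn": ..}, ...]. A call has 1 to 5 rows; each row is the pose to reach, as a shift and turn from the pose commanded when the call began, along the tool's axes at that moment; what a row does not reach only later rows make up. A row lasts 1/8 s, in which the tool goes at most 62.5 mm and 10.7 degrees, less where a joint would pass 70% of its speed; a pose out of reach is approached as far as the arm can. A call with a gripper value outside its range is refused whole. OPENING is the finger opening in mm, from 0 to 87, set as the call begins (- or left out, the last holds). The fingers move at their own pace and stop on an object; FORCE is the grip in N (left out, the last holds). Time passes only in rows, so rows that repeat a pose let the fingers close. It gives the time, the measured TCP pose, the force, the opening and the grip force at its end, in the units of the state.
- ctrl.get_state(): the state, without advancing time (a new reading comes with each control period).
- ctrl.get_image(name): name is "scene" or "side" or "wrist"; returns (picture, depth): 384x512x3 uint8, red, green, blue; 384x512 float32, m along the optical axis (not along the pixel's ray), 0 where there is no reading.
- ctrl.camera_model(name): a dict with "intrinsics" (3x3 intrinsics, pixels), "origin" and "orientation" of the camera in the world. Camera axes: x right, y down, z forward; pixel columns grow to the right and rows downward; lengths in m; the calibration is good to about 2 mm. A picture is of the moment at which its call begins: read the wrist's pose just before it. camera_model takes no time and is no camera call; for the wrist camera it gives the pose at the moment of the call.
- ctrl.close_job(): hands the job in; it is judged then, once.
Trained networks look in the newest picture that a camera, given by its name, has taken for a name from the list of things; names that differ only in an ending like _2 or _b are one class to them, and where a whole thing is asked for, a point or a joint stands for the part that bears it (a point fixed in the world has none). Each returns a list of dicts, best first, with "confidence" (0 to 1); they miss things now and then, are a little off and sometimes report something else, mostly with a low value. They report only what shows in the picture. A call takes as long as a camera call. They do not tell look-alikes from the thing itself.
- ctrl.recognise(camera, query): "xyz" ([x, y, z] in m, in world coordinates, good to about 4 mm: the middle of the surface that is visible of it).
- ctrl.mark_of(camera, query): "xyz" ([x, y, z] in m, in world coordinates, good to about 4 mm: a listed point, or the origin of a listed thing).
The state is a dict: "time": time; "joint_positions": joint angles; "qd": joint speeds; "joint_torque": joint torques, N m; "position": TCP position; "tool_rot": TCP orientation; "ft_force": force on the tool from outside, world axes, zero at the start; "torque": the same for the moment, N m; "grip_width": opening from 0.0 (shut) to 1.0 (fully open); "grip_force": force on a finger pad.
Only numpy, scipy, OpenCV 4.12 (cv2) and the standard library are available. Lean on these libraries where they do the work, as an engineer would, in place of code of your own. Each camera call takes 0.05 s, during which the arm holds its last target. There are 200 camera calls.

## Working session

There is one attempt and no reset: what is moved stays moved. The work goes in short steps, Python scripts to look and compute and a shell command to move; the robot and the scene stay as the last step left them, time stands still between calls to the robot, and variables do not carry over. Pictures are saved under pics/ and viewed, at most 14 in all, crops included, and the job is handed in when it is done.

```bash
ls; mkdir -p pics; cat > h.py <<'E'
import numpy as np, cv2
from bench import ctrl
from scipy.spatial.transform import Rotation as R
def snap(name,fn=None):
    m=ctrl.camera_model(name); im,d=ctrl.get_image(name)
    if fn: cv2.imwrite('pics/'+fn,cv2.cvtColor(im,cv2.COLOR_RGB2BGR))
    return m,im,d
def cloud(m,d):
    K=np.array(m['intrinsics']);v,u=np.indices(d.shape)
    p=np.stack([(u-K[0,2])/K[0,0]*d,(v-K[1,2])/K[1,1]*d,d],-1)
    o=np.array(m['orientation']); Rm=o if o.shape==(3,3) else R.from_rotvec(o).as_matrix()
    return p@Rm.T+np.array(m['origin'])
def st():
    s=ctrl.get_state(); return s
def pose():
    s=st(); return np.array(s['position']),R.from_rotvec(s['tool_rot'])
def rel(target,yaw=None):
    p,r=pose(); d=r.inv().apply(np.array(target)-p)*1000
    print('t',s_t(),'shift mm',d.round(1),'toolx',r.as_matrix()[:,0].round(3),'tooly',r.as_matrix()[:,1].round(3),'z',r.as_matrix()[:,2].round(3))
def s_t(): return round(st()['time'],2)
E
python3 - <<'E'
from h import *
s=st();print(s)
for c in ['scene','side','wrist']:
    m,im,d=snap(c,c+'1.png'); print(c,m)
    np.savez('pics/'+c+'1.npz',P=cloud(m,d),im=im)
    for q in ['bath','clamp_pivot','clamp_ball','start_top','lid','mat','pan','stopper0','bottle0','reagent_a','reagent_b','dish']:
        if c=='wrist' : continue
        print(q,[(np.round(x['xyz'],3).tolist(),round(x['confidence'],2)) for x in ctrl.mark_of(c,q)])
a=[cv2.imread(f'pics/{c}1.png') for c in ['scene','side']]
E
```

```text
pics
{'time': 0.0, 'joint_positions': array([ 1.3540548 ,  0.32181378, -0.07008389,  1.45169518,  0.02263431,
        1.37078308, -0.05690721]), 'qd': array([-0.00029306, -0.0022702 , -0.00010277,  0.00035906,  0.0008557 ,
       -0.00182674,  0.00112336]), 'joint_torque': array([ 3.74094925e-04, -4.91282523e+01, -4.03197370e-01, -3.12528276e+01,
       -6.37278683e-02,  4.34586941e-02,  1.87533419e-04]), 'position': array([ 0.14853958, -0.6322639 ,  0.24045734]), 'tool_rot': array([-3.11881692e+00, -3.61630502e-01,  5.51974206e-04]), 'ft_force': array([ 0.42290352, -0.92761907,  0.03950129]), 'torque': array([-0.03523437, -0.00170105, -0.0382757 ]), 'grip_force': 0.0, 'grip_width': 0.9996778954924834}
scene {'intrinsics': array([[496.00092371,   0.        , 261.14110718],
       [  0.        , 496.00092371, 186.80556348],
       [  0.        ,   0.        ,   1.        ]]), 'origin': array([ 1.36467165, -0.69128653,  1.0681592 ]), 'orientation': array([-2.10966719, -1.00305308,  0.44398366])}
bath [([0.568, 0.111, -0.001], 0.81)]
clamp_pivot [([0.478, 0.188, 0.146], 0.5)]
clamp_ball
[... 1252 characters left out ...]
, 0.87), ([0.501, -0.117, 0.001], 0.74), ([0.668, -0.234, 0.002], 0.64)]
stopper0 [([0.515, -0.126, 0.009], 0.5)]
bottle0 [([0.568, 0.386, 0.001], 0.98), ([0.665, -0.233, -0.001], 0.6), ([0.477, 0.189, 0.15], 0.38)]
reagent_a [([0.744, 0.266, -0.002], 0.85), ([0.26, -0.296, -0.002], 0.65)]
reagent_b [([0.744, 0.266, -0.002], 0.85), ([0.26, -0.296, -0.002], 0.65)]
dish [([0.781, 0.036, -0.002], 0.74)]
wrist {'intrinsics': array([[332.50901477,   0.        , 257.29335516],
       [  0.        , 332.50901477, 191.46000981],
       [  0.        ,   0.        ,   1.        ]]), 'origin': array([ 0.21804538, -0.6170819 ,  0.38452134]), 'orientation': array([ 2.29349703, -1.81785467, -0.24033325])}
```

View pics/scene1.png

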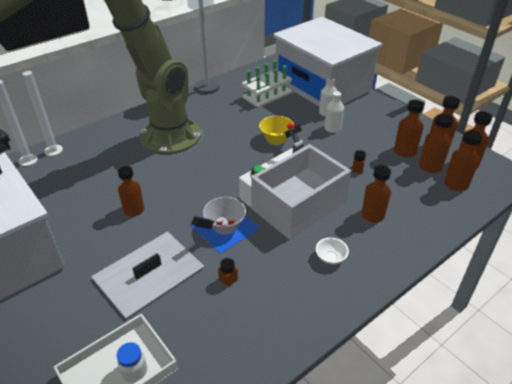

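View pics/side1.png

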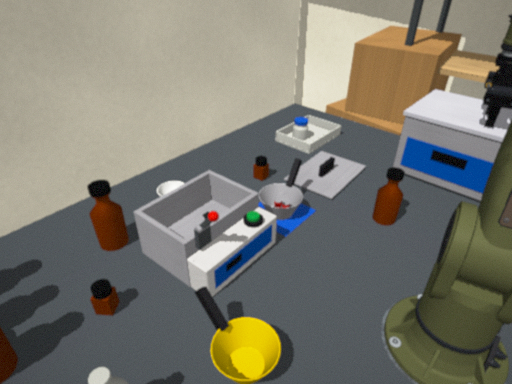

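```bash
cat > geo.py <<'E'
from h import *
def rect(P,m):
    q=P[m]; r=cv2.minAreaRect((q[:,:2]*1000).astype(np.float32)); return len(q),np.round(r[0],1),np.round(r[1],1),round(r[2],1)
def near(P,c,r,z0,z1): return (np.hypot(P[...,0]-c[0],P[...,1]-c[1])<r)&(P[...,2]>z0)&(P[...,2]<z1)
E
python3 - <<'E'
from geo import *
for c in ['scene','side']:
    f=np.load(f'pics/{c}1.npz');P=f['P'];im=f['im'].astype(int)
    br=im.sum(-1)
    print(c,'bath rim',rect(P,near(P,(.569,.113),.16,.124,.135)))
    print('lid plate',rect(P,near(P,(.515,-.382),.16,.006,.02)),'lid handle',rect(P,near(P,(.515,-.382),.1,.045,.06)))
    print('mat',rect(P,near(P,(.5,-.118),.12,-.005,.02)&(im[...,2]>im[...,0]+60)))
    print('pan rim',rect(P,near(P,(.5,-.118),.07,.045,.066)&(br>250)))
    h=near(P,(.5,-.118),.16,.066,.14); print('handle',rect(P,h),P[h].mean(0).round(3),P[h][:,2].max())
    for b in [(.568,.385),(.667,-.23)]:
        print('bottle',rect(P,near(P,b,.04,.01,.048)),'cap',rect(P,near(P,b,.04,.055,.08)), P[near(P,b,.04,.06,.09)].mean(0).round(3))
    red=(im[...,0]>110)&(im[...,1]<60)&(im[...,2]<60)&near(P,(.5,-.118),.08,-.01,.08); print('red',red.sum())
    red=(im[...,0]>120)&(im[...,1]<60)&(im[...,2]<60)&near(P,(.44,.18),.06,.15,.25); print('ball',P[red].mean(0).round(3))
    g=(im[...,1]>100)&(im[...,0]<60)&near(P,(.457,.04),.04,.08,.14); print('btn',P[g].mean(0).round(3))
    fl=near(P,(.57,.113),.05,.03,.06); print('floor',P[fl].mean(0).round(3))
a=cv2.imread('pics/scene1.png')[180:300,170:290]
cv2.imwrite('pics/c1.png',cv2.resize(a,None,fx=5,fy=5,interpolation=3))
E
```

```text
scene bath rim (990, array([571.3, 118.6]), array([186., 253.]), 2.0)
lid plate (4333, array([ 513.4, -384.5]), array([219.7, 291.3]), 12.9) lid handle (178, array([ 518.1, -381.3]), array([22. , 80.3]), 5.2)
mat (905, array([ 505.2, -118.3]), array([148.9, 152.3]), 1.0)
pan rim (407, array([ 502.7, -114. ]), array([119.5, 124.6]), 56.3)
handle (1039, array([489.5, -91.1]), array([259.7, 181.4]), 71.6) [ 0.525 -0.038  0.101] 0.13420284212613554
bottle (105, array([579.7, 376.8]), array([37.7, 16.2]), 27.3) cap (106, array([570. , 390.5]), array([37.5, 42.7]), 42.7) [0.571 0.388 0.069]
bottle (172, array([ 670.9, -227.6]), array([40.5, 40. ]), 4.9) cap (187, array([ 669. , -227.6]), array([36.5, 40.4]), 50.6) [ 0.672 -0.229  0.069]
red 16
ball [0.446 0.184 0.201]
btn [0.459 0.041 0.112]
floor [0.557 0.115 0.045]
side bath rim (1431, array([566.5, 115.9]), array([189.4, 247.2]), 2.4)
lid plate (1809, array([ 534.3, -380.9]), array([212.3, 249.1]), 4.2) lid handle (84, array([ 516.6, -381.8]), array([17.3, 81.9]), 5.2)
mat (605, array([ 499.1, -119.9]), array([150.6, 151.6]), 0.6)
pan rim (467, array([ 502. , -116.6]), array([119.7, 122.6]), 71.4)
handle (1149, array([484.1, -90.1]), array([259.5, 181.2]), 71.0) [ 0.517 -0.029  0.104] 0.13321967384322597
bottle (347, array([554.1, 390.8]), array([52.1, 27.8]), 81.7) cap (321, array([567.2, 389.2]), array([37.4, 38.7]), 86.1) [0.564 0.39  0.069]
bottle (158, array([ 658.9, -219.8]), array([50.3, 29.5]), 49.2) cap (104, array([ 669.2, -227.6]), array([35.3, 40.8]), 41.4) [ 0.666 -0.224  0.068]
red 29
ball [0.436 0.191 0.201]
btn [0.454 0.052 0.11 ]
floor [0.599 0.123 0.045]
```

View pics/c1.png

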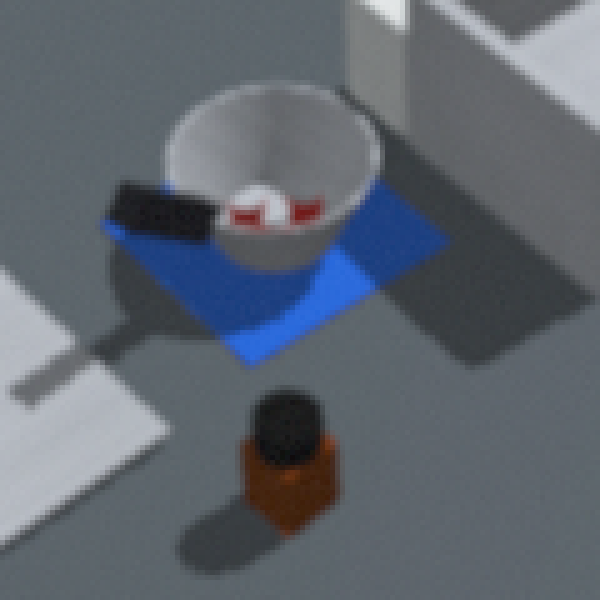

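```bash
python3 - <<'E'
from geo import *
for c in ['scene','side']:
    f=np.load(f'pics/{c}1.npz');P=f['P'];im=f['im'].astype(int)
    m=near(P,(.502,-.116),.17,.055,.125)&(im.max(-1)<70)&(P[...,1]<-.12)
    q=P[m];print(c,len(q),q.mean(0).round(3)); v=q[:,:2].mean(0)-[.502,-.116]; print(np.degrees(np.arctan2(v[1],v[0])),rect(P,m),q[:,2].min(),q[:,2].max())
    for z in (.07,.08,.09,.1,.11): 
        w=q[abs(q[:,2]-z)<.005]; print(z,w.mean(0).round(4),len(w))
rel([.502,-.116,.2])
E
```

```text
scene 164 [ 0.53  -0.209  0.097]
-73.13063127347954 (164, array([ 530.7, -204.9]), array([64.7, 17.3]), 89.1) 0.058401968878375676 0.12441882617805222
0.07 [ 0.5273 -0.1867  0.0706] 15
0.08 [ 0.5284 -0.1915  0.0798] 24
0.09 [ 0.53   -0.2012  0.0901] 26
0.1 [ 0.5329 -0.2135  0.0999] 23
0.11 [ 0.5319 -0.2243  0.1102] 35
side 179 [ 0.518 -0.198  0.094]
-79.17544863947823 (179, array([ 521.3, -202.6]), array([15.9, 76.4]), 11.8) 0.05776334097762359 0.1246474128356968
0.07 [ 0.5125 -0.1764  0.0708] 26
0.08 [ 0.5137 -0.1844  0.08  ] 28
0.09 [ 0.5168 -0.1942  0.0901] 29
0.1 [ 0.5198 -0.206   0.0999] 35
0.11 [ 0.5219 -0.2144  0.11  ] 31
t 1.35 shift mm [ 462.2 -422.2   41.5] toolx [ 0.973  0.229 -0.   ] tooly [ 0.229 -0.973  0.   ] z [-0. -0. -1.]
```

```bash
cat >> h.py <<'E'
def go(x,y,z,yaw=None):
    """needed shift; yaw = desired world angle (deg) of tool x"""
    rel([x,y,z]); p,r=pose(); X=r.as_matrix()[:,0]; a=np.degrees(np.arctan2(X[1],X[0]))
    print('yaw',round(a,1),'turn units',None if yaw is None else round(-((yaw-a+180)%360-180)/5,2),'pos',p.round(4),'F',st()['ft_force'].round(1),'q7',st()['joint_positions'][6].round(2))
E
python3 -m crank '[{"tx":46,"ty":-32,"tz":2,"turn":-1.8},{"tx":92,"ty":-64,"tz":4,"turn":-3.6},{"tx":138,"ty":-96,"tz":6,"turn":-5.4},{"tx":184,"ty":-128,"tz":8,"turn":-7.2},{"tx":230,"ty":-160,"tz":10,"turn":-9}]' 50 8; python3 -c "
from h import *
go(.5245,-.2134,.22,103)"
```

```text
time: 1.98
position: [0.337, -0.423, 0.2318]
tool_rot: [2.74, 1.535, -0.0]
ft_force: [1.4, -1.2, -0.4]
grip_width: 0.595
grip_force: 0.0
t 1.98 shift mm [276.7  50.4  11.7] toolx [ 0.522  0.853 -0.001] tooly [ 0.853 -0.522  0.001] z [ 0.    -0.001 -1.   ]
yaw 58.5 turn units -8.9 pos [ 0.337  -0.423   0.2318] F [ 1.4 -1.2 -0.4] q7 0.27
```

```bash
python3 -m crank '[{"tx":55,"ty":10,"tz":2,"turn":-1.8},{"tx":110,"ty":20,"tz":4,"turn":-3.6},{"tx":165,"ty":30,"tz":6,"turn":-5.4},{"tx":220,"ty":40,"tz":10,"turn":-7.2},{"tx":277,"ty":50,"tz":12,"turn":-8.9}]'; python3 - <<'E'
from h import *
go(.5245,-.2134,.098,103)
m,im,d=snap('wrist','w1.png')
from geo import *
P=cloud(m,d);imi=im.astype(int)
q=(imi.max(-1)<60)&near(P,(.522,-.203),.08,.06,.13)
print(rect(P,q))
for z in (.08,.09,.1,.11): 
    w=P[q&(abs(P[...,2]-z)<.005)]; print(z,w.mean(0).round(4) if len(w) else 0,len(w), np.ptp(w,axis=0).round(3) if len(w) else 0)
E
```

```text
time: 2.6
position: [0.5253, -0.2142, 0.2197]
tool_rot: [1.956, 2.457, -0.001]
ft_force: [0.7, -0.7, 0.9]
grip_width: 0.574
grip_force: 0.0
t 2.6 shift mm [  1.1  -0.6 121.7] toolx [-0.224  0.975 -0.001] tooly [0.975 0.224 0.   ] z [ 0.    -0.001 -1.   ]
yaw 103.0 turn units -0.01 pos [ 0.5253 -0.2142  0.2197] F [ 0.7 -0.7  0.9] q7 0.48
(1531, array([ 520.9, -201.7]), array([13.4, 72. ]), 13.4)
0.08 [ 0.5161 -0.1809  0.0802] 201 [0.014 0.013 0.01 ]
0.09 [ 0.5183 -0.1904  0.0901] 232 [0.015 0.013 0.01 ]
0.1 [ 0.5204 -0.2001  0.1   ] 250 [0.014 0.012 0.01 ]
0.11 [ 0.5231 -0.2114  0.1102] 286 [0.019 0.036 0.01 ]
```

View pics/w1.png

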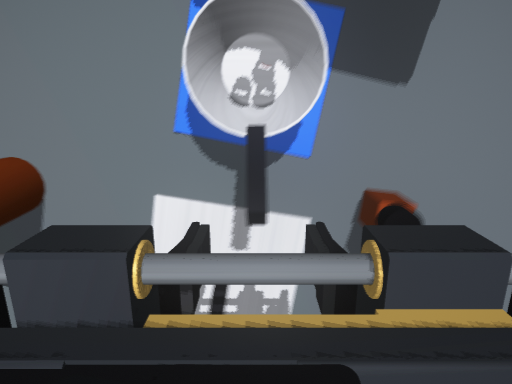

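```bash
python3 -m crank '[{"tx":1,"ty":-2,"tz":40},{"tx":1,"ty":-2,"tz":85},{"tx":1,"ty":-2,"tz":115},{"tx":1,"ty":-2,"tz":122},{"tx":1,"ty":-2,"tz":122}]' && python3 -m crank '[{"tz":0},{"tz":0},{"tz":0},{"tz":0}]' 0 12 && python3 -m crank '[{"tz":-15},{"tz":-35},{"tz":-60},{"tz":-90},{"tz":-90}]'; python3 - <<'E'
from h import *
go(.5245,-.2134,.3,103)
print(st())
snap('side','s2.png')
E
```

```text
t 2.65 shift mm [ -6.7  -7.4 -80.3] toolx [-0.239  0.971  0.004] tooly [0.971 0.239 0.006] z [ 0.005  0.005 -1.   ]
yaw 103.9 turn units 0.17 pos [ 0.5305 -0.2047  0.2198] F [4.1 5.6 0.9] q7 0.48
{'time': 2.65, 'joint_positions': array([ 0.85125255,  0.20353157, -0.59524329,  1.6735005 ,  0.1111917 ,
        1.29684851,  0.47760841]), 'qd': array([ 0.02054367, -0.0464706 ,  0.0044729 ,  0.03757569, -0.0580454 ,
        0.03125989, -0.03998835]), 'joint_torque': array([ 15.10708809, -35.57040095,  11.68004841, -28.23489547,
         3.25954422,   1.39541019,   0.0790133 ]), 'position': array([ 0.53054373, -0.20469802,  0.2198196 ]), 'tool_rot': array([1.93688437, 2.47248602, 0.01166407]), 'ft_force': array([4.11618128, 5.5995284 , 0.87723862]), 'torque': array([ 0.44246756, -0.41722792, -0.01842119]), 'grip_force': 0.0, 'grip_width': 0.5765065632436814}$[0]: bad value
```

View pics/s2.png

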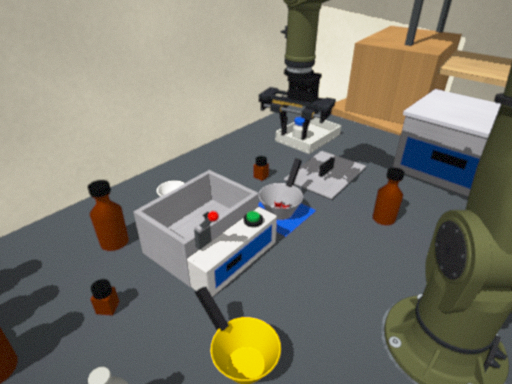

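```bash
python3 -m crank '[{"tx":0,"ty":0,"tz":0,"turn":0},{"tx":0,"ty":0,"tz":0,"turn":0},{"tx":0,"ty":0,"tz":0,"turn":0}]' 50 8; python3 -c "
from h import *
go(.5233,-.2134,.098,103)"; python3 -m crank '[{"tx":0,"ty":0,"tz":0}]'
```

```text
time: 3.08
position: [0.5235, -0.2168, 0.2196]
tool_rot: [1.965, 2.451, -0.001]
ft_force: [-0.5, -0.5, 1.1]
grip_width: 0.575
grip_force: 0.0
t 3.08 shift mm [  3.5   0.6 121.6] toolx [-0.217  0.976 -0.001] tooly [ 0.976  0.217 -0.   ] z [-0.    -0.001 -1.   ]
yaw 102.6 turn units -0.09 pos [ 0.5235 -0.2168  0.2196] F [-0.5 -0.5  1.1] q7 0.48$[0]: bad value
```

```bash
python3 -m crank '[{"tx":3,"ty":0,"tz":40,"turn":0},{"tx":3,"ty":0,"tz":80,"turn":0},{"tx":3,"ty":0,"tz":110,"turn":0},{"tx":3,"ty":0,"tz":121,"turn":0},{"tx":3,"ty":0,"tz":121,"turn":0}]' && python3 -m crank '[{"tx":0,"ty":0,"tz":0,"turn":0},{"tx":0,"ty":0,"tz":0,"turn":0},{"tx":0,"ty":0,"tz":0,"turn":0},{"tx":0,"ty":0,"tz":0,"turn":0}]' 0 12 && python3 -m crank '[{"tx":0,"ty":0,"tz":-15,"turn":0},{"tx":0,"ty":0,"tz":-35,"turn":0},{"tx":0,"ty":0,"tz":-60,"turn":0},{"tx":0,"ty":0,"tz":-90,"turn":0},{"tx":0,"ty":0,"tz":-90,"turn":0}]'; python3 - <<'E'
from h import *
go(.5245,-.2134,.3,103)
snap('side','s3.png')
E
```

```text
time: 3.7
position: [0.5234, -0.2128, 0.0985]
tool_rot: [-1.962, -2.453, 0.0]
ft_force: [0.8, -0.2, 0.0]
grip_width: 0.577
grip_force: 0.0
time: 4.2
position: [0.5238, -0.2125, 0.0989]
tool_rot: [1.961, 2.453, -0.0]
ft_force: [-0.1, 0.5, -0.1]
grip_width: 0.207
grip_force: 0.2
time: 4.82
position: [0.5258, -0.2129, 0.1923]
tool_rot: [1.957, 2.449, 0.002]
ft_force: [-0.1, -0.9, -3.3]
grip_width: 0.185
grip_force: 12.0
t 4.83 shift mm [  -0.7   -0.8 -107.7] toolx [-0.22   0.975 -0.004] tooly [0.975 0.22  0.005] z [ 0.006 -0.003 -1.   ]
yaw 102.7 turn units -0.06 pos [ 0.5258 -0.2129  0.1923] F [-0.1 -0.9 -3.3] q7 0.46
```

View pics/s3.png

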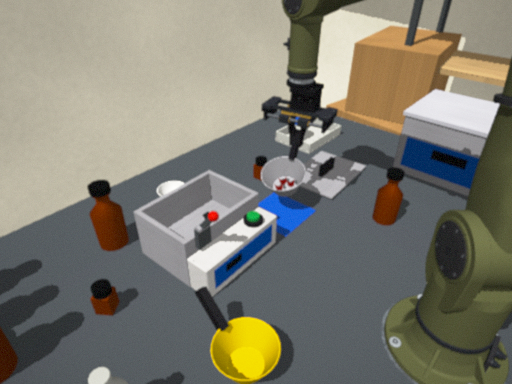

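```bash
python3 -m crank '[{"tx":0,"ty":0,"tz":-30,"turn":0.3},{"tx":5,"ty":5,"tz":-75,"turn":0.6},{"tx":30,"ty":15,"tz":-115,"turn":0.9},{"tx":65,"ty":28,"tz":-138,"turn":1.2},{"tx":105,"ty":40,"tz":-138,"turn":1.5}]' - 40 && python3 -m crank '[{"tx":45,"ty":15,"tz":0,"turn":0.2},{"tx":90,"ty":30,"tz":0,"turn":0.4},{"tx":135,"ty":45,"tz":0,"turn":0.6},{"tx":175,"ty":55,"tz":0,"turn":0.6},{"tx":195,"ty":60,"tz":0,"turn":0.6}]' && python3 -m crank '[{"tx":0,"ty":0,"tz":0,"turn":0},{"tx":0,"ty":0,"tz":0,"turn":0}]'; python3 - <<'E'
from h import *
go(.569,.117,.33,92)
snap('side','s4.png')
E
```

```text
time: 5.5
position: [0.5402, -0.1005, 0.3275]
tool_rot: [2.119, 2.317, 0.001]
ft_force: [-0.1, 0.9, -3.1]
grip_width: 0.179
grip_force: 40.0
time: 6.12
position: [0.5806, 0.1018, 0.325]
tool_rot: [-2.171, -2.267, 0.002]
ft_force: [0.5, 0.2, -2.8]
grip_width: 0.18
grip_force: 40.0
time: 6.38
position: [0.5814, 0.0967, 0.3256]
tool_rot: [-2.18, -2.262, 0.003]
ft_force: [-0.5, -0.7, -3.0]
grip_width: 0.181
grip_force: 40.0
t 6.38 shift mm [ 20.7 -11.7  -4.4] toolx [-0.037  0.999 -0.001] tooly [ 0.999  0.037 -0.002] z [-0.002 -0.002 -1.   ]
yaw 92.1 turn units 0.03 pos [0.5814 0.0967 0.3256] F [-0.5 -0.7 -3. ] q7 -0.3
```

View pics/s4.png

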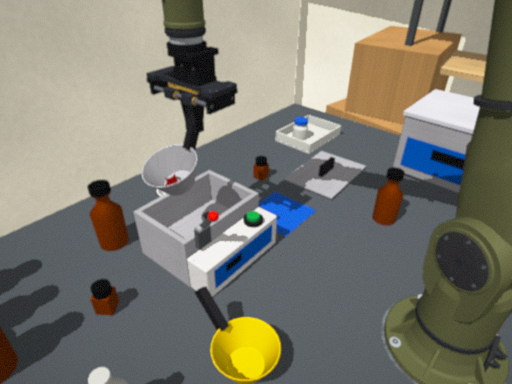

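```bash
cat > tilt.py <<'E'
from h import *
from scipy.optimize import least_squares
def tilt(cams=('side','scene'),zmin=.14,gx=-100,gz=95):
    p,r=pose(); A=r.as_matrix(); X=A[:,0];Y=A[:,1]
    X=X/np.linalg.norm(X)
    Q=[]
    for c in cams:
        m,im,d=snap(c); P=cloud(m,d); q=P[(d>0)&(np.linalg.norm(P-p,axis=-1)<.24)&(P[...,2]>zmin)&(P[...,2]<p[2]-.03)]
        col=im[(d>0)&(np.linalg.norm(P-p,axis=-1)<.24)&(P[...,2]>zmin)&(P[...,2]<p[2]-.03)].astype(int)
        Q.append(q[(col.min(-1)>75)])
    Q=np.concatenate(Q); D=(Q-p)*1000; u=D@X; w=D[:,2]; v=D@np.array([X[1],-X[0],0])
    def res(a):
        t,ax,az,v0=a; c,s=np.cos(t),np.sin(t)   # world = cw rot of local
        x=c*u-s*w+ax; z=s*u+c*w+az; rr=np.hypot(x,v-v0)
        wall=(rr-(34.5+26*z/60))*.917; wall=np.where(z>60,np.hypot(wall,z-60),wall)
        bot=np.hypot(z,np.maximum(rr-36,0))
        return np.minimum(np.minimum(abs(wall),bot),20)
    best=min((least_squares(res,[np.radians(t),gx,gz,0],loss='soft_l1',x_scale=[.1,5,5,5]) for t in (0,25,50,75,100,125)),key=lambda b:b.cost)
    a=best.x; t=a[0]; c,s=np.cos(t),np.sin(t)
    f=lambda x,z:(c*(x-a[1])+s*(z-a[2]), -s*(x-a[1])+c*(z-a[2]))
    print('tilt deg',np.degrees(t).round(1),'grip local',a[1:].round(1),'n',len(Q),'res',np.median(best.fun).round(1))
    for n,x,z in (('lip',62,60),('footF',36,0),('footB',-36,0),('rimB',-62,60)):
        fx,fz=f(x,z); print(n,'rel',round(fx),round(fz),'world y,z',round(p[1]*1000+fx*X[1]),round(p[2]*1000+fz))
E
python3 -c "
from tilt import *
tilt()"
python3 -m crank '[{"tx":0,"ty":-6,"tz":0,"turn":0},{"tx":0,"ty":-12,"tz":0,"turn":0},{"tx":0,"ty":-12,"tz":0,"turn":0},{"tx":0,"ty":-12,"tz":0,"turn":0}]' - 5;python3 -c "
from tilt import *
tilt();go(.569,.117,.33,92)"
```

```text
tilt deg 20.4 grip local [-99.8  95.1   0.8] n 3143 res 1.1
lip rel 140 -89 world y,z 236 237
footF rel 94 -136 world y,z 191 189
footB rel 27 -111 world y,z 123 214
rimB rel 23 -46 world y,z 120 280
time: 7.02
position: [0.5696, 0.098, 0.3267]
tool_rot: [2.178, 2.263, 0.0]
ft_force: [-0.6, -0.3, -2.4]
grip_width: 0.18
grip_force: 5.0
tilt deg 56.5 grip local [-102.8   95.7    1.7] n 2784 res 1.2
lip rel 61 -157 world y,z 159 170
footF rel -3 -169 world y,z 95 158
footB rel -43 -109 world y,z 55 218
rimB rel -7 -54 world y,z 91 273
t 7.12 shift mm [18.8  0.1 -3.5] toolx [-0.039  0.999  0.   ] tooly [0.999 0.039 0.   ] z [ 0.  0. -1.]
yaw 92.2 turn units 0.05 pos [0.5696 0.0982 0.3265] F [ 0.4 -0.3 -0.9] q7 -0.29
```

```bash
python3 -m crank '[{"tx":0,"ty":0,"tz":25,"turn":0},{"tx":5,"ty":0,"tz":60,"turn":0},{"tx":20,"ty":0,"tz":80,"turn":0},{"tx":45,"ty":0,"tz":80,"turn":0},{"tx":65,"ty":0,"tz":80,"turn":0}]' - 5; python3 -m crank '[{"tx":20,"ty":0,"tz":0,"turn":0},{"tx":40,"ty":0,"tz":0,"turn":0},{"tx":60,"ty":0,"tz":0,"turn":0},{"tx":80,"ty":0,"tz":0,"turn":0},{"tx":87,"ty":0,"tz":0,"turn":0}]';python3 -m crank '[{"tx":0,"ty":0,"tz":0,"turn":0},{"tx":0,"ty":0,"tz":0,"turn":0}]' - 60; python3 -c "
from tilt import *
tilt();go(.569,.117,.33,92)"
```

```text
time: 7.75
position: [0.5668, 0.1655, 0.2465]
tool_rot: [-2.176, -2.265, -0.001]
ft_force: [0.2, 0.5, -1.5]
grip_width: 0.187
grip_force: 5.0
time: 8.38
position: [0.5632, 0.252, 0.2466]
tool_rot: [-2.175, -2.267, -0.0]
ft_force: [0.3, -1.2, -3.0]
grip_width: 0.184
grip_force: 5.0
time: 8.62
position: [0.5639, 0.2497, 0.2466]
tool_rot: [-2.179, -2.263, -0.001]
ft_force: [0.2, -0.0, -3.3]
grip_width: 0.179
grip_force: 60.0
tilt deg 85.9 grip local [-104.6   97.7    1. ] n 1670 res 1.3
lip rel -26 -169 world y,z 224 78
footF rel -87 -147 world y,z 162 99
footB rel -92 -75 world y,z 157 171
rimB rel -35 -45 world y,z 215 201
t 8.72 shift mm [-1.325e+02  1.000e-01 -8.340e+01] toolx [-0.038  0.999  0.   ] tooly [0.999 0.038 0.   ] z [ 0.  0. -1.]
yaw 92.2 turn units 0.03 pos [0.5639 0.2494 0.2466] F [-0.3 -0.6 -2.3] q7 -0.61
```

```bash
python3 -m crank '[{"tx":-40,"ty":4,"tz":0,"turn":0},{"tx":-95,"ty":4,"tz":0,"turn":0},{"tx":-95,"ty":4,"tz":0,"turn":0},{"tx":-65,"ty":4,"tz":0,"turn":0},{"tx":-100,"ty":4,"tz":0,"turn":0}]' - 60; python3 -m crank '[{"tx":0,"ty":0,"tz":0,"turn":0},{"tx":0,"ty":0,"tz":0,"turn":0}]' - 60; python3 - <<'E'
from tilt import *
tilt();go(.569,.117,.33,92)
for c in ('scene','side'):
    m,im,d=snap(c,f'{c}5.png');P=cloud(m,d);i=im.astype(int)
    r=((i[...,0]>90)&(i[...,1]<50)&(i[...,2]<50)&(abs(P[...,0]-.569)<.09)&(abs(P[...,1]-.117)<.13)).astype(np.uint8)
    n,l,s,ce=cv2.connectedComponentsWithStats(r)
    for k in range(1,n): print(c,s[k,4],ce[k].round(),P[l==k].mean(0).round(3))
a=np.hstack([cv2.imread('pics/scene5.png')[110:260,200:400],cv2.imread('pics/side5.png')[110:260,100:300]]);cv2.imwrite('pics/c5.png',cv2.resize(a,None,fx=2,fy=2,interpolation=3))
E
```

```text
time: 9.35
position: [0.5698, 0.1578, 0.2475]
tool_rot: [-2.163, -2.273, -0.007]
ft_force: [0.6, -1.4, -1.8]
grip_width: 0.178
grip_force: 60.0
time: 9.6
position: [0.5715, 0.1506, 0.2467]
tool_rot: [-2.178, -2.263, -0.001]
ft_force: [0.5, 0.5, -2.0]
grip_width: 0.18
grip_force: 60.0
tilt deg 85.9 grip local [-104.3   96.8    1.2] n 1563 res 1.3
lip rel -25 -169 world y,z 126 78
footF rel -87 -147 world y,z 64 100
footB rel -92 -75 world y,z 59 172
rimB rel -34 -45 world y,z 117 202
t 9.7 shift mm [-34.1  -3.7 -83.3] toolx [-0.04   0.999  0.001] tooly [0.999 0.04  0.   ] z [ 0.     0.001 -1.   ]
yaw 92.3 turn units 0.06 pos [0.5714 0.1512 0.2467] F [ 0.2  0.7 -2.1] q7 -0.42
scene 5 [308. 190.] [0.584 0.141 0.055]
side 78 [184. 230.] [0.587 0.157 0.057]
```

View pics/c5.png

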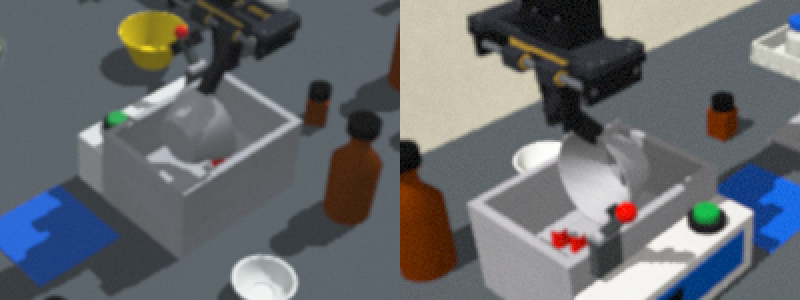

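```bash
python3 -m crank '[{"tx":0,"ty":-2,"tz":-30,"turn":0},{"tx":-10,"ty":-4,"tz":-75,"turn":0},{"tx":-30,"ty":-4,"tz":-90,"turn":0},{"tx":-60,"ty":-4,"tz":-90,"turn":0},{"tx":-65,"ty":-4,"tz":-90,"turn":0}]' - 60; python3 -m crank '[{"tx":0,"ty":0,"tz":0,"turn":0},{"tx":0,"ty":0,"tz":0,"turn":0},{"tx":0,"ty":0,"tz":0,"turn":0},{"tx":0,"ty":0,"tz":0,"turn":0}]' - 5; python3 - <<'E'
from tilt import *
tilt();go(.569,.08,.27,92)
for c in ('scene','side'):
    m,im,d=snap(c,f'{c}6.png');P=cloud(m,d);i=im.astype(int)
    r=((i[...,0]>80)&(i[...,1]<60)&(i[...,2]<60)&(abs(P[...,0]-.569)<.09)&(abs(P[...,1]-.117)<.13)&(P[...,2]<.3)).astype(np.uint8)
    n,l,s,ce=cv2.connectedComponentsWithStats(r)
    for k in range(1,n): print(c,s[k,4],ce[k].round(),P[l==k].mean(0).round(3))
E
```

```text
time: 10.42
position: [0.5705, 0.0827, 0.3365]
tool_rot: [2.181, 2.259, -0.001]
ft_force: [0.4, -0.3, -2.2]
grip_width: 0.177
grip_force: 60.0
time: 10.92
position: [0.5699, 0.0858, 0.3365]
tool_rot: [-2.176, -2.265, 0.0]
ft_force: [0.4, 0.1, -1.5]
grip_width: 0.186
grip_force: 5.0
tilt deg 51.2 grip local [-105.6  100.3    1.7] n 2866 res 1.1
lip rel 74 -156 world y,z 159 181
footF rel 11 -173 world y,z 96 163
footB rel -34 -117 world y,z 51 219
rimB rel -4 -59 world y,z 82 277
t 11.03 shift mm [-5.3 -1.3 66.5] toolx [-0.039  0.999 -0.   ] tooly [ 0.999  0.039 -0.   ] z [ 0. -0. -1.]
yaw 92.3 turn units 0.05 pos [0.5701 0.0854 0.3365] F [-0.3  1.  -1.2] q7 -0.27
scene 39 [305. 188.] [0.571 0.14  0.057]
side 89 [184. 230.] [0.587 0.156 0.057]
```

```bash
python3 -m crank '[{"tx":0,"ty":0,"tz":30,"turn":0},{"tx":0,"ty":0,"tz":62,"turn":0},{"tx":-30,"ty":0,"tz":62,"turn":0},{"tx":-60,"ty":0,"tz":62,"turn":0},{"tx":-75,"ty":0,"tz":62,"turn":0}]' - 8; python3 -m crank '[{"tx":-20,"ty":0,"tz":0,"turn":0},{"tx":-40,"ty":0,"tz":0,"turn":0},{"tx":-55,"ty":0,"tz":0,"turn":0},{"tx":-65,"ty":0,"tz":0,"turn":0},{"tx":-65,"ty":0,"tz":0,"turn":0}]' ; python3 - <<'E'
from tilt import *
tilt();go(.569,-.05,.232,92)
E
```

```text
time: 11.75
position: [0.5731, 0.0084, 0.2746]
tool_rot: [2.181, 2.261, -0.0]
ft_force: [-0.4, 1.3, -1.6]
grip_width: 0.189
grip_force: 8.0
time: 12.38
position: [0.5756, -0.056, 0.2746]
tool_rot: [2.179, 2.262, -0.001]
ft_force: [0.8, 0.1, -2.1]
grip_width: 0.184
grip_force: 8.0
tilt deg 25.0 grip local [-105.3  102.6    1.7] n 2317 res 1.2
lip rel 134 -109 world y,z 78 165
footF rel 85 -153 world y,z 29 122
footB rel 19 -122 world y,z -37 152
rimB rel 21 -57 world y,z -35 218
t 12.47 shift mm [ 4.9 -6.3 42.5] toolx [-0.039  0.999 -0.   ] tooly [ 0.999  0.039 -0.   ] z [-0. -0. -1.]
yaw 92.3 turn units 0.05 pos [ 0.5755 -0.0546  0.2745] F [-0.3  0.4 -1.7] q7 -0.02
```

```bash
python3 -m crank '[{"tx":0,"ty":0,"tz":12,"turn":0},{"tx":0,"ty":0,"tz":24,"turn":0},{"tx":0,"ty":0,"tz":34,"turn":0},{"tx":0,"ty":0,"tz":40,"turn":0},{"tx":0,"ty":0,"tz":40,"turn":0}]' - 8; python3 -m crank '[{"tx":0,"ty":0,"tz":0,"turn":0},{"tx":0,"ty":0,"tz":0,"turn":0}]' - 60;python3 -m crank '[{"tx":0,"ty":0,"tz":-15,"turn":0},{"tx":0,"ty":0,"tz":-30,"turn":0},{"tx":0,"ty":0,"tz":-40,"turn":0},{"tx":0,"ty":0,"tz":-40,"turn":0}]'; python3 - <<'E'
from tilt import *
tilt();go(.502,-.218,.26,92)
E
```

```text
time: 13.1
position: [0.5759, -0.0568, 0.2345]
tool_rot: [2.178, 2.261, -0.002]
ft_force: [1.2, -2.7, 3.1]
grip_width: 0.183
grip_force: 8.0
time: 13.35
position: [0.5755, -0.055, 0.2343]
tool_rot: [2.178, 2.264, -0.0]
ft_force: [0.3, -0.9, 2.5]
grip_width: 0.177
grip_force: 60.0
time: 13.85
position: [0.576, -0.0545, 0.2757]
tool_rot: [2.177, 2.263, 0.002]
ft_force: [-0.4, -0.7, -3.2]
grip_width: 0.174
grip_force: 60.0
tilt deg 1.6 grip local [-97.7 102.1   1.5] n 2404 res 1.0
lip rel 158 -47 world y,z 104 229
footF rel 131 -106 world y,z 76 170
footB rel 59 -104 world y,z 4 172
rimB rel 34 -43 world y,z -20 233
t 13.95 shift mm [-160.3  -79.6   14.4] toolx [-0.039  0.999 -0.   ] tooly [ 0.999  0.039 -0.   ] z [-0. -0. -1.]
yaw 92.2 turn units 0.05 pos [ 0.5753 -0.0547  0.2743] F [-0.5 -0.1 -2.5] q7 -0.02
```

```bash
python3 -m crank '[{"tx":-35,"ty":-15,"tz":0,"turn":0},{"tx":-75,"ty":-35,"tz":0,"turn":0},{"tx":-115,"ty":-55,"tz":0,"turn":0},{"tx":-150,"ty":-72,"tz":20,"turn":0},{"tx":-158,"ty":-76,"tz":50,"turn":0}]' - 60; python3 -m crank '[{"tx":0,"ty":0,"tz":40,"turn":0},{"tx":0,"ty":0,"tz":75,"turn":0},{"tx":0,"ty":0,"tz":100,"turn":0},{"tx":0,"ty":0,"tz":110,"turn":0},{"tx":0,"ty":0,"tz":110,"turn":0}]'; python3 - <<'E'
from tilt import *
tilt(zmin=.02);go(.506,-.216,.105,92)
E
```

```text
time: 14.58
position: [0.5043, -0.2197, 0.2241]
tool_rot: [2.183, 2.257, -0.002]
ft_force: [0.8, 0.8, -2.3]
grip_width: 0.177
grip_force: 60.0
time: 15.2
position: [0.5054, -0.2155, 0.1141]
tool_rot: [-2.177, -2.263, 0.0]
ft_force: [0.8, 0.5, -1.8]
grip_width: 0.175
grip_force: 60.0
tilt deg 1.8 grip local [-97.7 101.1   2. ] n 2285 res 1.9
lip rel 158 -46 world y,z -57 68
footF rel 131 -105 world y,z -85 9
footB rel 59 -103 world y,z -157 11
rimB rel 34 -42 world y,z -181 72
t 15.3 shift mm [-0.1 -0.5 10.6] toolx [-0.039  0.999 -0.001] tooly [0.999 0.039 0.001] z [ 0.002 -0.001 -1.   ]
yaw 92.2 turn units 0.05 pos [ 0.5064 -0.2158  0.1156] F [ 0.2  0.  -1.8] q7 0.27
```

```bash
python3 -m crank '[{"tx":0,"ty":0,"tz":5,"turn":0},{"tx":0,"ty":0,"tz":9,"turn":0},{"tx":0,"ty":0,"tz":9,"turn":0}]' - 10; python3 -m crank '[{"tx":0,"ty":0,"tz":0,"turn":0},{"tx":0,"ty":0,"tz":0,"turn":0},{"tx":0,"ty":0,"tz":-5,"turn":0},{"tx":0,"ty":0,"tz":-40,"turn":0},{"tx":0,"ty":0,"tz":-90,"turn":0}]' 55;  python3 -m crank '[{"tx":0,"ty":35,"tz":-20,"turn":0},{"tx":0,"ty":60,"tz":-20,"turn":0},{"tx":0,"ty":60,"tz":-20,"turn":0},{"tx":0,"ty":60,"tz":-20,"turn":0}]'; python3 - <<'E'
from geo import *
P0,_=pose()
for c in ('scene','side','wrist'):
    m,im,d=snap(c,f'{c}7.png');P=cloud(m,d);i=im.astype(int)
    for q in ('bottle0','lid','pan') if c!='wrist' else ('bottle0',):
        print(c,q,[(np.round(x['xyz'],3).tolist(),round(x['confidence'],2)) for x in ctrl.mark_of(c,q)])
    if c=='wrist': print('cap',rect(P,near(P,(.67,-.228),.045,.06,.08)),'body',rect(P,near(P,(.67,-.228),.045,.042,.056)),rect(P,near(P,(.67,-.228),.045,.01,.056)))
    else:
        print('pan rim',rect(P,near(P,(.502,-.118),.075,.055,.07)&(i.sum(-1)>250)))
go(.669,-.228,.045,95)
E
```

```text
time: 15.68
position: [0.5061, -0.216, 0.1059]
tool_rot: [2.178, 2.263, 0.001]
ft_force: [0.3, -1.6, 1.3]
grip_width: 0.182
grip_force: 10.0
time: 16.3
position: [0.5046, -0.2151, 0.1955]
tool_rot: [-2.175, -2.262, 0.001]
ft_force: [0.5, -0.5, 0.1]
grip_width: 0.608
grip_force: 0.0
time: 16.8
position: [0.5647, -0.2132, 0.215]
tool_rot: [-2.177, -2.263, 0.002]
ft_force: [-0.2, 0.5, -1.0]
grip_width: 0.635
grip_force: 0.0
scene bottle0 [([0.673, -0.226, -0.002], 0.7), ([0.569, 0.386, -0.002], 0.56)]
scene lid [([0.519, -0.383, 0.008], 0.8), ([0.573, 0.112, 0.043], 0.58)]
scene pan [([0.503, -0.12, 0.003], 0.65), ([0.257, 0.282, -0.001], 0.61)]
pan rim (171, array([ 513. , -120.6]), array([122.4, 113.6]), 67.0)
side bottle0 [([0.568, 0.387, 0.003], 0.97), ([0.664, -0.229, -0.003], 0.65)]
side lid [([0.518, -0.382, 0.006], 0.63), ([0.582, 0.153, 0.07], 0.36)]
side pan [([0.26, 0.292, 0.003], 0.94), ([0.504, -0.118, -0.001], 0.59)]
pan rim (269, array([ 504.6, -119.2]), array([121.2, 123.6]), 55.7)
wrist bottle0 [([0.668, -0.225, -0.0], 0.65)]
cap (1451, array([ 667.1, -229.4]), array([37.2, 38.5]), 48.4) body (428, array([ 666.9, -229.1]), array([38.1, 37.6]), 6.1) (929, array([ 666.9, -229.1]), array([38.1, 37.8]), 6.2)
t 17.3 shift mm [-18.6 102.8 170.6] toolx [-0.039  0.999 -0.   ] tooly [ 0.999  0.039 -0.   ] z [ 0. -0. -1.]
yaw 92.2 turn units -0.56 pos [ 0.5655 -0.2134  0.2156] F [-0.4  0.2  0.9] q7 0.23
```

View pics/scene7.png

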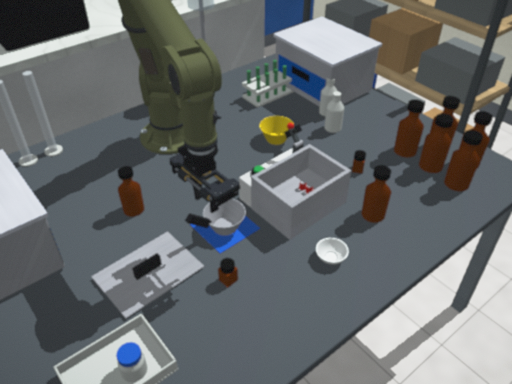

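```bash
python3 -m crank '[{"tx":-10,"ty":45,"tz":0,"turn":-0.4},{"tx":-20,"ty":90,"tz":10,"turn":-0.75},{"tx":-20,"ty":101,"tz":45,"turn":-0.75},{"tx":-20,"ty":101,"tz":75,"turn":-0.75},{"tx":-20,"ty":101,"tz":95,"turn":-0.75}]' 65 20; python3 -m crank '[{"tx":0,"ty":0,"tz":35,"turn":0},{"tx":0,"ty":0,"tz":65,"turn":0},{"tx":0,"ty":0,"tz":75,"turn":0},{"tx":0,"ty":0,"tz":75,"turn":0}]';python3 -c "
from h import *
go(.667,-.229,.045,96)"
python3 -m crank '[{"tx":0,"ty":0,"tz":0,"turn":0},{"tx":0,"ty":0,"tz":0,"turn":0},{"tx":0,"ty":0,"tz":0,"turn":0},{"tx":0,"ty":0,"tz":0,"turn":0}]' 0 20; python3 -m crank '[{"tx":0,"ty":0,"tz":-25,"turn":0},{"tx":0,"ty":0,"tz":-70,"turn":0},{"tx":0,"ty":0,"tz":-120,"turn":0},{"tx":0,"ty":0,"tz":-165,"turn":0},{"tx":0,"ty":0,"tz":-185,"turn":0}]';python3 - <<'E'
from geo import *
go(.6,.036,.25,92)
for c in ('scene','side'):
    m,im,d=snap(c,f'{c}8.png');P=cloud(m,d);i=im.astype(int)
    r=((i[...,0]>80)&(i[...,1]<60)&(i[...,2]<60)&(abs(P[...,0]-.569)<.09)&(abs(P[...,1]-.117)<.13)&(P[...,2]<.3)).astype(np.uint8)
    print(c,rect(P,r>0))
    n,l,s,ce=cv2.connectedComponentsWithStats(r)
    for k in range(1,n): print(s[k,4],P[l==k].mean(0).round(3),P[l==k].min(0).round(3),P[l==k].max(0).round(3))
    print([(np.round(x['xyz'],3).tolist(),round(x['confidence'],2)) for x in ctrl.mark_of(c,'stopper0')])
E
```

```text
time: 17.92
position: [0.6667, -0.2291, 0.1184]
tool_rot: [-2.101, -2.333, 0.001]
ft_force: [0.1, 0.4, -0.6]
grip_width: 0.749
grip_force: 0.0
time: 18.42
position: [0.6673, -0.2295, 0.0457]
tool_rot: [-2.103, -2.334, 0.0]
ft_force: [-0.2, 0.7, -0.4]
grip_width: 0.75
grip_force: 0.0
t 18.43 shift mm [ 0.5 -0.3  0.7] toolx [-0.104  0.995  0.   ] tooly [ 0.995  0.104 -0.   ] z [-0.  0. -1.]
yaw 96.0 turn units -0.01 pos [ 0.6673 -0.2295  0.0457] F [-0.2  0.7 -0.4] q7 0.17
time: 18.92
position: [0.6676, -0.2295, 0.0462]
tool_rot: [2.102, 2.334, 0.0]
ft_force: [-0.3, -0.3, 1.7]
grip_width: 0.439
grip_force: 20.0
time: 19.55
position: [0.6684, -0.2293, 0.2337]
tool_rot: [2.1, 2.331, 0.003]
ft_force: [0.1, -0.3, -1.1]
grip_width: 0.435
grip_force: 20.0
t 19.55 shift mm [271.  -40.3 -17. ] toolx [-0.104  0.995 -0.002] tooly [0.995 0.104 0.004] z [ 0.004 -0.001 -1.   ]
yaw 96.0 turn units 0.8 pos [ 0.6684 -0.2293  0.2337] F [ 0.1 -0.3 -1.1] q7 0.22
scene (37, array([572. , 141.7]), array([39. , 11.6]), 9.3)
37 [0.571 0.14  0.057] [0.553 0.134 0.045] [0.591 0.147 0.068]
[([0.576, 0.149, 0.07], 0.5), ([0.552, 0.144, 0.069], 0.46)]
side (90, array([580.1, 151.1]), array([48.4, 25.4]), 8.1)
90 [0.586 0.156 0.058] [0.555 0.142 0.045] [0.606 0.167 0.07 ]
[([0.579, 0.156, 0.071], 0.54), ([0.605, 0.158, 0.073], 0.38)]
```

```bash
python3 -m crank '[{"tx":50,"ty":-8,"tz":0,"turn":0.2},{"tx":110,"ty":-16,"tz":0,"turn":0.4},{"tx":170,"ty":-24,"tz":0,"turn":0.6},{"tx":230,"ty":-34,"tz":0,"turn":0.8},{"tx":272,"ty":-40,"tz":0,"turn":0.8}]'; python3 -m crank '[{"tx":0,"ty":0,"tz":0,"turn":0},{"tx":0,"ty":0,"tz":0,"turn":0},{"tx":0,"ty":0,"tz":0,"turn":0}]';python3 -c "
from h import *
go(.6,.042,.093,92)"
```

```text
time: 20.38
position: [0.5968, 0.0402, 0.2279]
tool_rot: [-2.177, -2.26, 0.004]
ft_force: [0.5, 0.1, -0.5]
grip_width: 0.435
grip_force: 20.0
time: 20.75
position: [0.5992, 0.0348, 0.2292]
tool_rot: [-2.185, -2.255, 0.003]
ft_force: [0.8, -1.1, -1.2]
grip_width: 0.435
grip_force: 20.0
t 20.75 shift mm [  7.3   1.3 136.2] toolx [-0.031  1.    -0.   ] tooly [ 1.     0.031 -0.002] z [-0.002 -0.    -1.   ]
yaw 91.8 turn units -0.04 pos [0.5992 0.0348 0.2292] F [ 0.8 -1.1 -1.2] q7 -0.22
```

```bash
python3 -m crank '[{"tx":7,"ty":0,"tz":35,"turn":0},{"tx":7,"ty":0,"tz":75,"turn":0},{"tx":7,"ty":0,"tz":110,"turn":0},{"tx":7,"ty":0,"tz":130,"turn":0},{"tx":7,"ty":0,"tz":134,"turn":0}]'; python3 -m crank '[{"tx":0,"ty":0,"tz":0,"turn":0},{"tx":0,"ty":0,"tz":2,"turn":0},{"tx":0,"ty":0,"tz":2,"turn":0}]';python3 -m crank '[{"tx":0,"ty":0,"tz":0,"turn":0},{"tx":0,"ty":0,"tz":0,"turn":0},{"tx":0,"ty":0,"tz":-30,"turn":0},{"tx":0,"ty":0,"tz":-80,"turn":0},{"tx":0,"ty":0,"tz":-130,"turn":0}]' 47;python3 - <<'E'
from geo import *
for c in ('scene','side'):
    m,im,d=snap(c,f'{c}9.png');P=cloud(m,d)
    for q in ('bottle0','lid'): print(c,q,[(np.round(x['xyz'],3).tolist(),round(x['confidence'],2)) for x in ctrl.mark_of(c,q)])
    print('cap',rect(P,near(P,(.6,.042),.04,.1,.125)))
go(.569,.28,.25,92)
E
```

```text
time: 21.38
position: [0.5985, 0.043, 0.0952]
tool_rot: [-2.183, -2.257, 0.003]
ft_force: [0.0, -0.5, -1.1]
grip_width: 0.436
grip_force: 20.0
time: 21.75
position: [0.5995, 0.044, 0.0954]
tool_rot: [2.182, 2.259, 0.001]
ft_force: [0.1, 0.1, -0.6]
grip_width: 0.437
grip_force: 20.0
time: 22.38
position: [0.5988, 0.0441, 0.226]
tool_rot: [-2.183, -2.26, 0.0]
ft_force: [0.8, -0.6, 0.6]
grip_width: 0.543
grip_force: 0.0
scene bottle0 [([0.567, 0.385, -0.001], 0.71), ([0.603, 0.044, 0.042], 0.59)]
scene lid [([0.517, -0.383, 0.006], 0.81)]
cap (137, array([602.9,  47.8]), array([37.7, 41.9]), 28.5)
side bottle0 [([0.57, 0.392, 0.0], 0.91), ([0.6, 0.042, 0.045], 0.72)]
side lid [([0.516, -0.386, 0.006], 0.62)]
cap (244, array([599.7,  34.7]), array([40.4, 60.3]), 1.6)
t 22.68 shift mm [237.1 -21.2 -26.7] toolx [-0.034  0.999 -0.   ] tooly [ 0.999  0.034 -0.002] z [-0.002 -0.    -1.   ]
yaw 92.0 turn units -0.01 pos [0.5983 0.0437 0.2233] F [0.1 0.5 0. ] q7 -0.23
```

```bash
python3 -m crank '[{"tx":50,"ty":-5,"tz":-20,"turn":0},{"tx":110,"ty":-10,"tz":-20,"turn":0},{"tx":170,"ty":-15,"tz":-20,"turn":0},{"tx":225,"ty":-20,"tz":-10,"turn":0},{"tx":265,"ty":-20,"tz":0,"turn":0}]' 65; python3 -m crank '[{"tx":0,"ty":0,"tz":0,"turn":0},{"tx":0,"ty":0,"tz":0,"turn":0},{"tx":0,"ty":0,"tz":0,"turn":0}]'; python3 - <<'E'
from geo import *
m,im,d=snap('wrist','wrist9.png');P=cloud(m,d)
print([(np.round(x['xyz'],3).tolist(),round(x['confidence'],2)) for x in ctrl.mark_of('wrist','bottle0')])
print('cap',rect(P,near(P,(.568,.388),.045,.06,.08)),'body',rect(P,near(P,(.568,.388),.045,.01,.056)))
go(.568,.388,.045,92)
E
```

```text
time: 23.3
position: [0.5679, 0.3109, 0.2225]
tool_rot: [-2.178, -2.261, 0.003]
ft_force: [0.4, -0.4, 0.3]
grip_width: 0.743
grip_force: 0.0
time: 23.68
position: [0.5707, 0.3062, 0.2241]
tool_rot: [2.185, 2.256, -0.002]
ft_force: [0.3, 0.3, -0.4]
grip_width: 0.748
grip_force: 0.0
[([0.564, 0.39, -0.002], 0.97)]
cap (1615, array([566.9, 388.5]), array([36.9, 37.6]), 2.0) body (241, array([567.1, 388.3]), array([37.9, 38. ]), 36.4)
t 23.77 shift mm [ 8.160e+01 -1.000e-01  1.795e+02] toolx [-0.032  0.999 -0.001] tooly [0.999 0.032 0.   ] z [ 0.    -0.001 -1.   ]
yaw 91.8 turn units -0.03 pos [0.5706 0.3065 0.2245] F [-0.5 -0.1 -0.5] q7 -0.72
```

```bash
python3 -m crank '[{"tx":30,"ty":-1,"tz":0,"turn":-1.7},{"tx":60,"ty":-1,"tz":10,"turn":-3.4},{"tx":82,"ty":-1,"tz":40,"turn":-5.1},{"tx":82,"ty":-1,"tz":70,"turn":-6.9},{"tx":82,"ty":-1,"tz":90,"turn":-6.9}]' 65 20; python3 -m crank '[{"tx":0,"ty":0,"tz":35,"turn":0},{"tx":0,"ty":0,"tz":70,"turn":0},{"tx":0,"ty":0,"tz":89,"turn":0},{"tx":0,"ty":0,"tz":89,"turn":0}]';python3 -c "
from h import *
go(.567,.388,.045,126.4)"
python3 -m crank '[{"tx":0,"ty":0,"tz":0,"turn":0},{"tx":0,"ty":0,"tz":0,"turn":0},{"tx":0,"ty":0,"tz":0,"turn":0},{"tx":0,"ty":0,"tz":0,"turn":0}]' 0 20; python3 -m crank '[{"tx":0,"ty":0,"tz":-25,"turn":0},{"tx":0,"ty":0,"tz":-70,"turn":0},{"tx":0,"ty":0,"tz":-120,"turn":0},{"tx":0,"ty":0,"tz":-165,"turn":0},{"tx":0,"ty":0,"tz":-200,"turn":0}]';python3 -c "
from h import *
go(.6,.092,.25,92)"
```

```text
time: 24.4
position: [0.5662, 0.3889, 0.1329]
tool_rot: [-1.418, -2.803, 0.002]
ft_force: [-0.2, -1.1, -0.1]
grip_width: 0.748
grip_force: 0.0
time: 24.9
position: [0.5659, 0.3889, 0.0444]
tool_rot: [-1.417, -2.803, 0.003]
ft_force: [-0.1, -0.6, 1.7]
grip_width: 0.744
grip_force: 0.0
t 24.9 shift mm [-1.4  0.3 -0.6] toolx [-0.593  0.805 -0.   ] tooly [ 0.805  0.593 -0.002] z [-0.002 -0.002 -1.   ]
yaw 126.4 turn units -0.01 pos [0.5659 0.3889 0.0444] F [-0.1 -0.6  1.7] q7 -0.36
time: 25.4
position: [0.5663, 0.3903, 0.0462]
tool_rot: [1.414, 2.805, 0.001]
ft_force: [-0.3, 0.3, 2.6]
grip_width: 0.435
grip_force: 20.0
time: 26.02
position: [0.566, 0.3907, 0.2497]
tool_rot: [1.413, 2.804, 0.005]
ft_force: [-0.0, 0.9, -0.7]
grip_width: 0.438
grip_force: 20.0
t 26.02 shift mm [-260.3 -150.4   -0.8] toolx [-0.595  0.804 -0.   ] tooly [0.804 0.595 0.003] z [ 0.003  0.002 -1.   ]
yaw 126.5 turn units 6.9 pos [0.566  0.3907 0.2497] F [-0.   0.9 -0.7] q7 -0.27
```

```bash
python3 -m crank '[{"tx":-45,"ty":-25,"tz":0,"turn":1.4},{"tx":-95,"ty":-55,"tz":0,"turn":2.8},{"tx":-145,"ty":-84,"tz":0,"turn":4.2},{"tx":-195,"ty":-112,"tz":0,"turn":5.6},{"tx":-240,"ty":-139,"tz":0,"turn":6.9}]'; python3 -m crank '[{"tx":0,"ty":0,"tz":0,"turn":0},{"tx":0,"ty":0,"tz":0,"turn":0},{"tx":0,"ty":0,"tz":0,"turn":0}]';python3 -c "
from geo import *
go(.6,.092,.096,92)
m,im,d=snap('wrist');P=cloud(m,d);i=im.astype(int)
r=((i[...,0]>70)&(i[...,1]<50)&(i[...,2]<50)&(abs(P[...,0]-.569)<.085)&(abs(P[...,1]-.117)<.115)&(P[...,2]<.09))
print(rect(P,r)); print(P[r].min(0),P[r].max(0))
"
```

```text
time: 26.65
position: [0.5971, 0.1125, 0.2472]
tool_rot: [2.186, 2.254, 0.002]
ft_force: [0.8, -0.5, -1.9]
grip_width: 0.438
grip_force: 20.0
time: 27.02
position: [0.5965, 0.1169, 0.2463]
tool_rot: [-2.178, -2.263, -0.002]
ft_force: [-1.2, 0.5, -1.4]
grip_width: 0.431
grip_force: 20.0
t 27.02 shift mm [-25.2   2.4 150.2] toolx [-0.038  0.999  0.001] tooly [0.999 0.038 0.001] z [ 0.001  0.001 -1.   ]
yaw 92.2 turn units 0.04 pos [0.5965 0.1169 0.2463] F [-1.2  0.5 -1.4] q7 -0.37
(0, array([0., 0.]), array([0., 0.]), 0.0)Traceback (most recent call last):
  File "<string>", line 6, in <module>
    print(rect(P,r)); print(P[r].min(0),P[r].max(0))
                            ~~~~~~~~^^^
    return umr_minimum(a, axis, None, out, keepdims, initial, where)
ValueError: zero-size array to reduction operation minimum which has no identity
```

```bash
python3 -m crank '[{"tx":-25,"ty":2,"tz":30,"turn":0},{"tx":-25,"ty":2,"tz":75,"turn":0},{"tx":-25,"ty":2,"tz":115,"turn":0},{"tx":-25,"ty":2,"tz":145,"turn":0},{"tx":-25,"ty":2,"tz":150,"turn":0}]'; python3 -m crank '[{"tx":0,"ty":0,"tz":0,"turn":0},{"tx":0,"ty":0,"tz":2,"turn":0},{"tx":0,"ty":0,"tz":2,"turn":0}]';python3 -m crank '[{"tx":0,"ty":0,"tz":0,"turn":0},{"tx":0,"ty":0,"tz":0,"turn":0},{"tx":0,"ty":0,"tz":-30,"turn":0},{"tx":0,"ty":0,"tz":-80,"turn":0},{"tx":0,"ty":0,"tz":-140,"turn":0}]' 47;python3 -m crank '[{"tx":-50,"ty":-15,"tz":-20,"turn":0},{"tx":-110,"ty":-30,"tz":-20,"turn":0},{"tx":-170,"ty":-45,"tz":-20,"turn":0},{"tx":-230,"ty":-60,"tz":-20,"turn":0},{"tx":-290,"ty":-75,"tz":-20,"turn":0}]' 40;python3 - <<'E'
from geo import *
for c in ('scene','side'):
    m,im,d=snap(c,f'{c}10.png');P=cloud(m,d);i=im.astype(int)
    for q in ('bottle0','lid','bath','stopper0'): print(c,q,[(np.round(x['xyz'],3).tolist(),round(x['confidence'],2)) for x in ctrl.mark_of(c,q)])
    t=(abs(P[...,0]-.569)<.07)&(abs(P[...,1]-.117)<.1)
    print('max z in tank',P[t][:,2].max(),'dark handle',rect(P,near(P,(.517,-.383),.12,.04,.06)&(i.max(-1)<70)))
    print('bath rim',rect(P,near(P,(.569,.113),.17,.126,.134)&(i.min(-1)>60)))
a=np.hstack([cv2.imread('pics/scene10.png')[110:260,200:400],cv2.imread('pics/side10.png')[110:260,100:300]]);cv2.imwrite('pics/c10.png',cv2.resize(a,None,fx=2,fy=2,interpolation=3))
go(.517,-.383,.2,92)
E
```

```text
time: 27.7
position: [0.598, 0.0906, 0.0934]
tool_rot: [-2.178, -2.26, 0.005]
ft_force: [-0.5, 0.2, -0.1]
grip_width: 0.43
grip_force: 20.0
time: 28.08
position: [0.6005, 0.0897, 0.0946]
tool_rot: [2.182, 2.258, 0.002]
ft_force: [0.9, -0.1, -1.0]
grip_width: 0.432
grip_force: 20.0
time: 28.7
position: [0.5992, 0.0893, 0.2343]
tool_rot: [-2.182, -2.259, 0.002]
ft_force: [1.4, 0.3, 0.2]
grip_width: 0.54
grip_force: 0.0
time: 29.32
position: [0.5343, -0.2048, 0.2541]
tool_rot: [2.182, 2.258, -0.0]
ft_force: [0.6, -0.4, 0.1]
grip_width: 0.459
grip_force: 0.0
scene bottle0 [([0.602, 0.046, 0.041], 0.64), ([0.603, 0.086, 0.044], 0.52)]
scene lid [([0.514, -0.382, 0.009], 0.81), ([0.502, -0.12, -0.008], 0.45)]
scene bath [([0.571, 0.112, -0.002], 0.87), ([0.263, -0.295, -0.006], 0.61)]
scene stopper0 []
max z in tank 0.13320507693379624 dark handle (174, array([ 518.9, -385. ]), array([17.1, 74. ]), 3.7)
bath rim (871, array([572. , 116.5]), array([185.1, 249.3]), 3.0)
side bottle0 [([0.597, 0.042, 0.047], 0.74), ([0.599, 0.087, 0.048], 0.56)]
side lid [([0.441, 0.183, 0.2], 0.73), ([0.743, 0.264, -0.002], 0.26)]
side bath [([0.572, 0.118, 0.0], 0.82)]
side stopper0 [([0.746, 0.264, -0.003], 0.67), ([0.579, 0.153, 0.069], 0.5), ([0.607, 0.154, 0.075], 0.38)]
max z in tank 0.1306165641025394 dark handle (78, array([ 512. , -380.7]), array([13.6, 76.5]), 0.1)
bath rim (1223, array([567.7, 115.3]), array([188.8, 247.5]), 2.0)
t 29.82 shift mm [-181.   -25.2   53.7] toolx [-0.037  0.999 -0.   ] tooly [0.999 0.037 0.   ] z [ 0. -0. -1.]
yaw 92.1 turn units 0.03 pos [ 0.5354 -0.2012  0.2537] F [ 0.8 -1.6 -0.4] q7 0.26
```

View pics/c10.png

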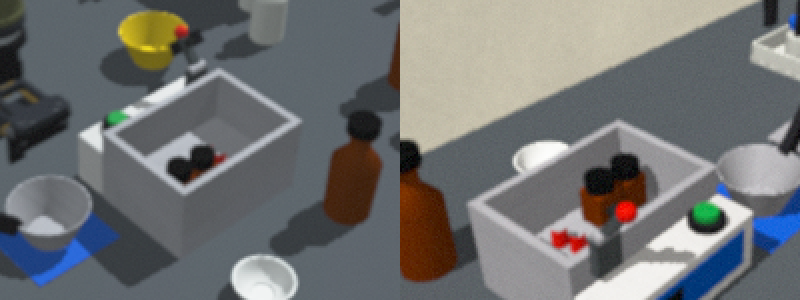

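```bash
python3 -m crank '[{"tx":50,"ty":9,"tz":-25,"turn":0},{"tx":105,"ty":18,"tz":-50,"turn":0},{"tx":160,"ty":27,"tz":-75,"turn":0},{"tx":205,"ty":36,"tz":-95,"turn":0},{"tx":230,"ty":42,"tz":-100,"turn":0}]'; python3 -m crank '[{"tx":0,"ty":0,"tz":0,"turn":0},{"tx":0,"ty":0,"tz":0,"turn":0},{"tx":0,"ty":0,"tz":0,"turn":0},{"tx":0,"ty":0,"tz":0,"turn":0}]'; python3 - <<'E'
from geo import *
m,im,d=snap('wrist','wrist11.png');P=cloud(m,d);np.savez('pics/w11.npz',P=P,im=im)
go(.517,-.383,.2,92)
for a,b in ((.124,.136),(.127,.133)):
    print('rim',rect(P,near(P,(.569,.115),.17,a,b)&(P[...,0]>.475)))
# inner edges: rim pixels inner boundary along scan lines
t=(P[...,2]>.122)&(P[...,2]<.138)
c=np.array([.569,.115]);yaw=np.radians(2.2);ux=np.array([np.cos(yaw),np.sin(yaw)]);uy=np.array([-ux[1],ux[0]])
D=P[...,:2]-c; a=D@ux;b=D@uy
def ed(s,o,sg):
    out=[]
    for k in np.arange(-.06,.06,.004):
        q=t&(abs(o-k)<.002)&(s*sg>.06)&(s*sg<.13)
        if q.sum()>3: out.append(((s[q]*sg).min(),(s[q]*sg).max(),k,np.median(s[q])))
    o_=np.array(out); print(sg,np.median(o_[:,0]).round(4),np.median(o_[:,1]).round(4),'slope deg',np.degrees(np.polyfit(o_[:,2],o_[:,3],1)[0]).round(2),len(o_))
for sg in(1,-1): ed(a,b,sg)
for sg in(1,-1): ed(b,a,sg)
E
```

```text
time: 30.45
position: [0.5692, 0.0332, 0.3556]
tool_rot: [2.175, 2.264, 0.004]
ft_force: [0.8, -0.2, -0.4]
grip_width: 0.461
grip_force: 0.0
time: 30.95
position: [0.5688, 0.0271, 0.3532]
tool_rot: [-2.185, -2.257, 0.001]
ft_force: [-0.4, 0.1, -0.0]
grip_width: 0.461
grip_force: 0.0
t 31.0 shift mm [-408.4  -65.2  153.4] toolx [-0.033  0.999 -0.   ] tooly [ 0.999  0.033 -0.   ] z [-0. -0. -1.]
yaw 91.9 turn units -0.02 pos [0.5689 0.0273 0.3533] F [ 0.6  0.7 -2. ] q7 -0.16
rim (6390, array([569.1,  94.2]), array([182.2, 203.2]), 2.2)
rim (6117, array([568.6,  94.1]), array([182.2, 202.2]), 1.8)
1 0.0775 0.0895 slope deg 0.38 30
-1 0.0721 0.084 slope deg -0.11 30Traceback (most recent call last):
  File "<stdin>", line 17, in <module>
  File "<stdin>", line 15, in ed
IndexError: too many indices for array: array is 1-dimensional, but 2 were indexed
```

View pics/wrist11.png

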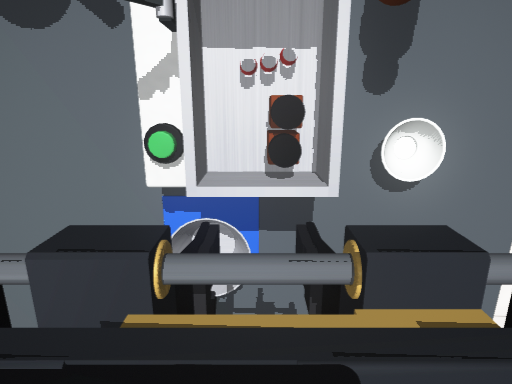

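```bash
python3 - <<'E'
from geo import *
f=np.load('pics/w11.npz');P=f['P'];im=f['im'].astype(int)
t=(P[...,2]>.122)&(P[...,2]<.138)
c=np.array([.5717,.115]);yaw=np.radians(2.1);ux=np.array([np.cos(yaw),np.sin(yaw)]);uy=np.array([-ux[1],ux[0]])
D=P[...,:2]-c; a=D@ux;b=D@uy
o=[]
for k in np.arange(-.06,.06,.004):
    q=t&(abs(a-k)<.002)&(b<-.06)&(b>-.14); 
    if q.sum()>3:o.append((k,b[q].min(),b[q].max()))
o=np.array(o);print(np.median(o[:,1:],axis=0),'slope',np.degrees(np.polyfit(o[:,0],o[:,1:].mean(1),1)[0]))
g=(im[...,1]>120)&(im[...,0]<90)&near(P,(.457,.043),.05,.09,.13)
print('btn',rect(P,g),P[g].mean(0))
r=(im[...,0]>120)&(im[...,1]<60)&near(P,(.441,.187),.06,.15,.25);print(r.sum())
E
python3 -m crank '[{"tx":-60,"ty":-10,"tz":20,"turn":0},{"tx":-120,"ty":-20,"tz":40,"turn":0},{"tx":-180,"ty":-30,"tz":60,"turn":0},{"tx":-240,"ty":-40,"tz":80,"turn":0},{"tx":-300,"ty":-50,"tz":90,"turn":0}]' 45;python3 -m crank '[{"tx":-60,"ty":-8,"tz":20,"turn":0},{"tx":-110,"ty":-15,"tz":40,"turn":0},{"tx":-150,"ty":-15,"tz":40,"turn":0},{"tx":-170,"ty":-15,"tz":40,"turn":0},{"tx":-170,"ty":-15,"tz":40,"turn":0}]';python3 -m crank '[{"tx":0,"ty":0,"tz":0,"turn":0},{"tx":0,"ty":0,"tz":0,"turn":0},{"tx":0,"ty":0,"tz":0,"turn":0}]'; python3 - <<'E'
from geo import *
m,im,d=snap('wrist','wrist12.png');P=cloud(m,d);i=im.astype(int)
h=near(P,(.517,-.383),.08,.044,.06); print('handle',rect(P,h))
print('plate',rect(P,near(P,(.517,-.383),.16,.006,.018)))
print([(np.round(x['xyz'],3).tolist(),round(x['confidence'],2)) for x in ctrl.mark_of('wrist','lid')])
go(.517,-.383,.05,92)
E
```

```text
[-0.1213941  -0.10954248] slope -0.2809720059525406
btn (535, array([455.7,  46.8]), array([32.8, 30.2]), 4.8) [0.45685504 0.04654587 0.1114253 ]
0
time: 31.62
position: [0.5289, -0.2701, 0.2635]
tool_rot: [-2.183, -2.258, 0.001]
ft_force: [0.8, 0.5, 0.6]
grip_width: 0.517
grip_force: 0.0
time: 32.25
position: [0.5206, -0.4393, 0.2243]
tool_rot: [-2.185, -2.257, -0.001]
ft_force: [0.3, 0.6, 0.4]
grip_width: 0.519
grip_force: 0.0
time: 32.62
position: [0.5213, -0.4373, 0.225]
tool_rot: [2.181, 2.261, -0.0]
ft_force: [-0.4, 1.2, -0.2]
grip_width: 0.516
grip_force: 0.0
handle (1470, array([ 514.4, -383.8]), array([16. , 79.3]), 3.2)
plate (36398, array([ 536.4, -387.2]), array([218.2, 236. ]), 3.4)
[([0.514, -0.384, 0.012], 0.89)]
t 32.73 shift mm [ 55.1  -2.1 174.8] toolx [-0.035  0.999 -0.   ] tooly [0.999 0.035 0.   ] z [ 0. -0. -1.]
yaw 92.0 turn units 0.0 pos [ 0.521  -0.4379  0.2248] F [-0.5 -0.3 -0.5] q7 0.55
```

```bash
python3 -m crank '[{"tx":25,"ty":-3,"tz":30,"turn":-0.25},{"tx":50,"ty":-5,"tz":70,"turn":-0.25},{"tx":54,"ty":-5,"tz":110,"turn":-0.25},{"tx":54,"ty":-5,"tz":140,"turn":-0.25},{"tx":54,"ty":-5,"tz":155,"turn":-0.25}]' 45 50; python3 -m crank '[{"tx":0,"ty":0,"tz":20,"turn":0},{"tx":0,"ty":0,"tz":31,"turn":0},{"tx":0,"ty":0,"tz":31,"turn":0}]';python3 -c "
from h import *
go(.5144,-.3838,.038,93.2)"
python3 -m crank '[{"tx":0,"ty":0,"tz":0,"turn":0},{"tx":0,"ty":0,"tz":0,"turn":0},{"tx":0,"ty":0,"tz":0,"turn":0},{"tx":0,"ty":0,"tz":0,"turn":0}]' 0 50; python3 -m crank '[{"tx":0,"ty":0,"tz":-20,"turn":0},{"tx":0,"ty":0,"tz":-55,"turn":0},{"tx":0,"ty":0,"tz":-100,"turn":0},{"tx":0,"ty":0,"tz":-150,"turn":0},{"tx":0,"ty":0,"tz":-200,"turn":0}]';python3 -m crank '[{"tx":0,"ty":0,"tz":-20,"turn":0},{"tx":0,"ty":0,"tz":-20,"turn":0}]'; python3 - <<'E'
from geo import *
go(.5717,.1156,.3,92)
for c in ('side','scene'):
    m,im,d=snap(c,c+'13.png');P=cloud(m,d);p,_=pose()
    q=P[near(P,p,.16,p[2]-.06,p[2]-.01)]
    A=np.c_[q[:,:2]-p[:2],np.ones(len(q))]; print(c,len(q),np.linalg.lstsq(A,q[:,2],rcond=None)[0].round(3))
    print(rect(P,near(P,p,.19,p[2]-.045,p[2]-.015)))
E
```

```text
time: 33.35
position: [0.5131, -0.384, 0.0677]
tool_rot: [-2.156, -2.282, 0.001]
ft_force: [0.7, -0.9, 0.9]
grip_width: 0.519
grip_force: 0.0
time: 33.72
position: [0.5136, -0.3845, 0.0378]
tool_rot: [-2.157, -2.282, 0.0]
ft_force: [-0.6, -0.6, -0.3]
grip_width: 0.516
grip_force: 0.0
t 33.73 shift mm [ 0.7  0.8 -0.2] toolx [-0.056  0.998  0.001] tooly [ 0.998  0.056 -0.001] z [-0.001  0.001 -1.   ]
yaw 93.2 turn units 0.0 pos [ 0.5136 -0.3845  0.0378] F [-0.6 -0.6 -0.3] q7 0.45
time: 34.22
position: [0.514, -0.3848, 0.0388]
tool_rot: [2.158, 2.283, -0.0]
ft_force: [-1.2, 0.1, 0.3]
grip_width: 0.183
grip_force: 50.0
time: 34.85
position: [0.5135, -0.3842, 0.2406]
tool_rot: [-2.157, -2.283, 0.0]
ft_force: [0.2, -0.1, -4.1]
grip_width: 0.18
grip_force: 50.0
time: 35.1
position: [0.5143, -0.3847, 0.2594]
tool_rot: [2.157, 2.282, -0.0]
ft_force: [-0.3, -0.6, -5.4]
grip_width: 0.179
grip_force: 50.0
t 35.1 shift mm [496.2  85.5 -41.2] toolx [-0.056  0.998 -0.001] tooly [0.998 0.056 0.001] z [ 0.001 -0.001 -1.   ]
yaw 93.2 turn units 0.25 pos [ 0.5143 -0.3847  0.2594] F [-0.3 -0.6 -5.4] q7 0.53
side 1736 [ 0.004 -0.004  0.233]
(1708, array([ 517.3, -382.1]), array([175.9, 248.9]), 3.2)
scene 4172 [-0.001  0.003  0.23 ]
(4145, array([ 514.9, -380.8]), array([180.8, 245.7]), 3.4)
```

```bash
python3 -m crank '[{"tx":30,"ty":5,"tz":0,"turn":0},{"tx":80,"ty":14,"tz":0,"turn":0},{"tx":135,"ty":23,"tz":0,"turn":0.1},{"tx":190,"ty":32,"tz":0,"turn":0.1},{"tx":245,"ty":41,"tz":0,"turn":0.1}]'; python3 -m crank '[{"tx":55,"ty":9,"tz":0,"turn":0},{"tx":110,"ty":18,"tz":0,"turn":0},{"tx":165,"ty":27,"tz":0,"turn":0.1},{"tx":215,"ty":36,"tz":0,"turn":0.14},{"tx":249,"ty":42,"tz":0,"turn":0.14}]';  python3 -m crank '[{"tx":0,"ty":0,"tz":0,"turn":0},{"tx":0,"ty":0,"tz":0,"turn":0},{"tx":0,"ty":0,"tz":0,"turn":0},{"tx":0,"ty":0,"tz":0,"turn":0}]'; python3 - <<'E'
from geo import *
go(.5703,.1143,.18,92)
E
```

```text
time: 35.83
position: [0.5398, -0.1358, 0.2557]
tool_rot: [-2.166, -2.271, 0.003]
ft_force: [1.0, 0.1, -4.6]
grip_width: 0.179
grip_force: 50.0
time: 36.45
position: [0.5696, 0.1158, 0.2559]
tool_rot: [-2.176, -2.261, 0.004]
ft_force: [1.3, -0.6, -5.0]
grip_width: 0.179
grip_force: 50.0
time: 36.95
position: [0.5713, 0.1117, 0.2581]
tool_rot: [-2.184, -2.258, 0.001]
ft_force: [0.5, -0.2, -3.2]
grip_width: 0.182
grip_force: 50.0
t 36.95 shift mm [ 2.7 -0.8 78.1] toolx [-0.033  0.999 -0.001] tooly [ 0.999  0.033 -0.001] z [-0.001 -0.001 -1.   ]
yaw 91.9 turn units -0.02 pos [0.5713 0.1117 0.2581] F [ 0.5 -0.2 -3.2] q7 -0.36
```

```bash
python3 -m crank '[{"tx":2,"ty":0,"tz":20,"turn":0},{"tx":2,"ty":0,"tz":45,"turn":0},{"tx":2,"ty":0,"tz":62,"turn":0},{"tx":2,"ty":0,"tz":68,"turn":0},{"tx":2,"ty":0,"tz":68,"turn":0}]'; cat > al.py <<'E'
from geo import *
yaw=np.radians(2.0);ux=np.array([np.cos(yaw),np.sin(yaw)]);uy=np.array([-ux[1],ux[0]])
def al():
    p,_=pose(); zp=p[2]-.030+.004
    for c in ('scene','side'):
        m,im,d=snap(c,c+'14.png');P=cloud(m,d);D=P[...,:2]-[.5717,.1156];a=D@ux;b=D@uy;z=P[...,2]
        w=(z>.05)&(z<.115); L=abs(z-zp)<.006
        def e(s,o,sg,lim):
            f=s[w&(abs(s*sg-lim)<.012)&(abs(o)<.06)]; f=np.median(f) if len(f)>20 else np.nan
            # plate edge per bin
            es=[]
            for k in np.arange(-.06,.06,.006):
                q=L&(abs(o-k)<.003)&(s*sg>lim-.03)&(s*sg<lim+.02)
                if q.sum()>2: es.append(((s[q]*sg).max()*sg,k))
            es=np.array(es)
            if len(es)<5: return f,None
            return round(float(f),4),round(float(np.median(es[:,0])),4),'slope',np.degrees(np.polyfit(es[:,1],es[:,0],1)[0]).round(1)
        print(c,'+x',e(a,b,1,.087),'-x',e(a,b,-1,.087),'+y',e(b,a,1,.122),'-y',e(b,a,-1,.122))
        print(rect(P,L&near(P,(.5717,.1156),.17,.0,1)&(im.min(-1)>70)))
E
python3 -c "
from al import *
go(.5703,.1143,.18,92);al()"
```

```text
time: 37.58
position: [0.5711, 0.115, 0.1902]
tool_rot: [-2.182, -2.26, 0.0]
ft_force: [-0.6, -0.5, -3.4]
grip_width: 0.178
grip_force: 50.0
t 37.58 shift mm [-0.7 -0.9 10.2] toolx [-0.035  0.999  0.   ] tooly [ 0.999  0.035 -0.   ] z [-0.  0. -1.]
yaw 92.0 turn units 0.0 pos [0.5711 0.115  0.1902] F [-0.6 -0.5 -3.4] q7 -0.39
scene +x (0.0888, 0.0895, 'slope', np.float64(0.6)) -x (nan, -0.0837, 'slope', np.float64(-0.3)) +y (0.1126, 0.1247, 'slope', np.float64(1.1)) -y (-0.1196, -0.1201, 'slope', np.float64(-0.0))
(2406, array([574.6, 117.8]), array([178.8, 247.8]), 2.1)
side +x (nan, 0.0883, 'slope', np.float64(-0.7)) -x (-0.0862, -0.0854, 'slope', np.float64(3.3)) +y (0.1221, 0.1233, 'slope', np.float64(0.3)) -y (-0.1106, -0.1194, 'slope', np.float64(-0.2))
(3612, array([561.6, 115.8]), array([201.6, 247.3]), 2.9)
```

```bash
python3 -m crank '[{"tx":0,"ty":-1,"tz":8,"turn":0},{"tx":0,"ty":-1,"tz":16,"turn":0},{"tx":0,"ty":-1,"tz":23,"turn":0},{"tx":0,"ty":-1,"tz":28,"turn":0},{"tx":0,"ty":-1,"tz":30,"turn":0}]' - 30; python3 -c "
from al import *
go(.5703,.1143,.18,92);al()"
```

```text
time: 38.3
position: [0.5699, 0.1148, 0.1608]
tool_rot: [-2.182, -2.26, 0.002]
ft_force: [-5.2, -1.7, 7.9]
grip_width: 0.177
grip_force: 30.0
t 38.3 shift mm [ -0.6   0.4 -19.2] toolx [-0.035  0.999 -0.001] tooly [ 0.999  0.035 -0.001] z [-0.001 -0.001 -1.   ]
yaw 92.0 turn units 0.0 pos [0.5699 0.1148 0.1608] F [-5.2 -1.7  7.9] q7 -0.41
scene +x (0.089, 0.0898, 'slope', np.float64(0.1)) -x (nan, -0.0856, 'slope', np.float64(-0.2)) +y (nan, 0.1238, 'slope', np.float64(-3.8)) -y (-0.1195, -0.1209, 'slope', np.float64(0.1))
(2431, array([572.6, 117.2]), array([180.4, 251.3]), 1.5)
side +x (nan, 0.0863, 'slope', np.float64(-0.1)) -x (-0.0862, -0.0871, 'slope', np.float64(2.9)) +y (0.1221, 0.123, 'slope', np.float64(0.3)) -y (nan, -0.1203, 'slope', np.float64(0.8))
(3325, array([567.9, 116.5]), array([187.4, 246.5]), 2.6)
```

```bash
python3 -m crank '[{"tx":0,"ty":0,"tz":0,"turn":0},{"tx":0,"ty":0,"tz":0,"turn":0},{"tx":0,"ty":0,"tz":-10,"turn":0},{"tx":0,"ty":0,"tz":-50,"turn":0},{"tx":0,"ty":0,"tz":-100,"turn":0}]' 40; python3 -m crank '[{"tx":-40,"ty":0,"tz":-30,"turn":0},{"tx":-90,"ty":0,"tz":-30,"turn":0},{"tx":-140,"ty":0,"tz":-30,"turn":0},{"tx":-190,"ty":0,"tz":-30,"turn":0}]'; python3 - <<'E'
from geo import *
for c in ('scene','side'):
    m,im,d=snap(c,c+'15.png');P=cloud(m,d);i=im.astype(int)
    D=P[...,:2]-[.5707,.1156]
    q=P[(abs(D[...,0])<.075)&(abs(D[...,1])<.11)&(P[...,2]>.11)&(P[...,2]<.15)&(i.min(-1)>70)]
    A=np.c_[q[:,:2]-[.5707,.1156],np.ones(len(q))]; k=np.linalg.lstsq(A,q[:,2],rcond=None)[0]; print(c,len(q),'slope deg',np.degrees(k[:2]).round(2),'z',k[2].round(4))
    print('hinge/ball',[(q_,[(np.round(x['xyz'],3).tolist(),round(x['confidence'],2)) for x in ctrl.mark_of(c,q_)]) for q_ in ('clamp_pivot','clamp_ball','start_top')])
    r=(i[...,0]>120)&(i[...,1]<60)&(i[...,2]<60)&near(P,(.44,.187),.06,.15,.25); print('ball surf',r.sum(),P[r].mean(0).round(4))
a=np.hstack([cv2.imread('pics/scene15.png')[100:250,200:400],cv2.imread('pics/side15.png')[140:290,120:320]]);cv2.imwrite('pics/c15.png',cv2.resize(a,None,fx=2,fy=2,interpolation=3))
go(.44,.187,.24,92)
E
```

```text
time: 39.02
position: [0.5697, 0.1149, 0.2615]
tool_rot: [-2.181, -2.26, 0.001]
ft_force: [0.7, -0.5, -0.3]
grip_width: 0.456
grip_force: 0.0
time: 39.52
position: [0.5771, -0.0764, 0.2917]
tool_rot: [2.18, 2.259, 0.001]
ft_force: [0.2, 0.3, 0.6]
grip_width: 0.456
grip_force: 0.0
scene 2146 slope deg [-0.   0.1] z 0.1342
hinge/ball [('clamp_pivot', [([0.479, 0.187, 0.147], 0.72)]), ('clamp_ball', [([0.438, 0.184, 0.199], 0.53)]), ('start_top', [([0.455, 0.046, 0.11], 0.59), ([0.571, 0.116, 0.131], 0.53), ([0.791, 0.041, -0.001], 0.18)])]
ball surf 20 [0.4463 0.1835 0.2015]
side 2769 slope deg [ 0.01 -0.06] z 0.1342
hinge/ball [('clamp_pivot', [([0.474, 0.187, 0.15], 0.75)]), ('clamp_ball', [([0.261, -0.296, -0.002], 0.71), ([0.44, 0.186, 0.2], 0.59)]), ('start_top', [([0.456, 0.045, 0.114], 0.42)])]
ball surf 77 [0.4353 0.1915 0.2011]
t 39.92 shift mm [ 265.  -127.    50.9] toolx [-0.038  0.999  0.   ] tooly [0.999 0.038 0.001] z [ 0.001  0.    -1.   ]
yaw 92.2 turn units 0.04 pos [ 0.577  -0.0729  0.2909] F [-0.6  0.4 -0.3] q7 0.0
```

View pics/c15.png

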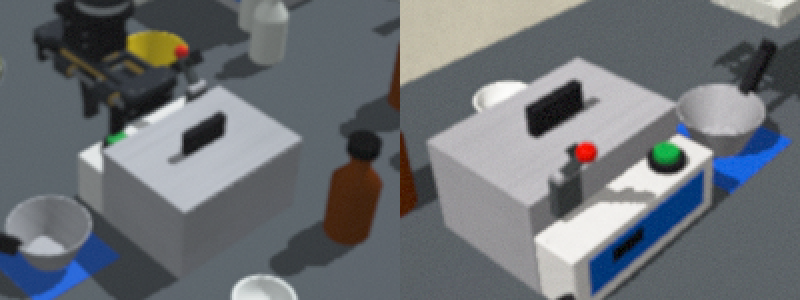

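```bash
python3 -m crank '[{"tx":50,"ty":-32,"tz":0,"turn":0},{"tx":100,"ty":-64,"tz":0,"turn":0},{"tx":150,"ty":-96,"tz":0,"turn":0},{"tx":205,"ty":-128,"tz":0,"turn":0},{"tx":261,"ty":-162,"tz":0,"turn":0}]' 0 20; python3 -m crank '[{"tx":0,"ty":0,"tz":0,"turn":0},{"tx":0,"ty":0,"tz":0,"turn":0},{"tx":0,"ty":0,"tz":0,"turn":0}]'; python3 -c "
from h import *
go(.404,.187,.204,92)"
```

```text
time: 40.55
position: [0.4062, 0.1796, 0.2905]
tool_rot: [2.178, 2.262, -0.0]
ft_force: [0.4, 0.8, 0.6]
grip_width: 0.028
grip_force: 0.0
time: 40.92
position: [0.4085, 0.1757, 0.2903]
tool_rot: [-2.183, -2.258, 0.0]
ft_force: [0.2, -0.4, -0.7]
grip_width: 0.003
grip_force: 0.0
t 40.92 shift mm [11.4 -4.1 86.3] toolx [-0.034  0.999  0.   ] tooly [ 0.999  0.034 -0.   ] z [-0.  0. -1.]
yaw 91.9 turn units -0.01 pos [0.4085 0.1757 0.2903] F [ 0.2 -0.4 -0.7] q7 -0.26
```

```bash
python3 -m crank '[{"tx":11,"ty":-6,"tz":30,"turn":0},{"tx":11,"ty":-6,"tz":65,"turn":0},{"tx":11,"ty":-6,"tz":84,"turn":0},{"tx":11,"ty":-6,"tz":86,"turn":0}]'; python3 -m crank '[{"tx":0,"ty":18,"tz":0,"turn":0},{"tx":0,"ty":38,"tz":0,"turn":0},{"tx":0,"ty":58,"tz":0,"turn":0},{"tx":0,"ty":78,"tz":0,"turn":0},{"tx":0,"ty":96,"tz":0,"turn":0}]'; python3 - <<'E'
from geo import *
go(.536,.187,.26,92)
for c in ('scene','side'):
    m,im,d=snap(c,c+'16.png');P=cloud(m,d);i=im.astype(int)
    r=(i[...,0]>110)&(i[...,1]<60)&(i[...,2]<60)&near(P,(.5,.187),.09,.13,.25); print('ball surf',r.sum(),P[r].mean(0).round(4))
E
```

```text
time: 41.42
position: [0.4012, 0.1864, 0.2032]
tool_rot: [-2.182, -2.257, 0.003]
ft_force: [0.2, -0.7, -0.0]
grip_width: 0.007
grip_force: 0.0
time: 42.05
position: [0.4977, 0.1901, 0.2043]
tool_rot: [-2.182, -2.256, 0.004]
ft_force: [-3.0, -0.4, 0.6]
grip_width: 0.002
grip_force: 1.3
t 42.05 shift mm [ -4.4  38.  -55.8] toolx [-0.034  0.999  0.   ] tooly [ 0.999  0.034 -0.004] z [-0.004  0.    -1.   ]
yaw 91.9 turn units -0.02 pos [0.4977 0.1901 0.2043] F [-3.  -0.4  0.6] q7 -0.54
ball surf 32 [0.5255 0.1865 0.1958]
ball surf 23 [0.5167 0.1986 0.1961]
```

```bash
python3 -m crank '[{"tx":-4,"ty":-12,"tz":0,"turn":0},{"tx":-4,"ty":-12,"tz":-40,"turn":0},{"tx":-4,"ty":-12,"tz":-52,"turn":0},{"tx":-4,"ty":34,"tz":-52,"turn":0},{"tx":-4,"ty":34,"tz":-40,"turn":0}]'; python3 -m crank '[{"tx":0,"ty":0,"tz":15,"turn":0},{"tx":0,"ty":0,"tz":30,"turn":0},{"tx":0,"ty":0,"tz":45,"turn":0},{"tx":0,"ty":0,"tz":58,"turn":0},{"tx":0,"ty":0,"tz":64,"turn":0}]'; python3 - <<'E'
from geo import *
go(.536,.187,.18,92)
for c in ('scene','side'):
    m,im,d=snap(c,c+'17.png');P=cloud(m,d);i=im.astype(int)
    r=(i[...,0]>110)&(i[...,1]<60)&(i[...,2]<60)&near(P,(.5,.187),.09,.13,.25); print('ball surf',r.sum(),P[r].mean(0).round(4))
E
```

```text
time: 42.78
position: [0.5348, 0.1865, 0.2435]
tool_rot: [-2.185, -2.255, -0.003]
ft_force: [-0.3, -0.1, -0.9]
grip_width: 0.005
grip_force: 0.0
time: 43.4
position: [0.5329, 0.1879, 0.1813]
tool_rot: [2.18, 2.257, 0.004]
ft_force: [0.7, 0.1, 1.6]
grip_width: 0.012
grip_force: 0.9
t 43.4 shift mm [-1.   3.1  1.3] toolx [-0.035  0.999 -0.001] tooly [0.999 0.035 0.004] z [ 0.004 -0.    -1.   ]
yaw 92.0 turn units -0.0 pos [0.5329 0.1879 0.1813] F [0.7 0.1 1.6] q7 -0.58
ball surf 16 [0.5432 0.1846 0.1556]
ball surf 21 [0.5329 0.1977 0.1542]
```

Not yet against the stop (1.6 N); press a few mm more, watching the force.

```bash
python3 -m crank '[{"tx":0,"ty":2,"tz":2,"turn":0},{"tx":0,"ty":2,"tz":3,"turn":0},{"tx":0,"ty":2,"tz":3,"turn":0}]';  python3 -m crank '[{"tx":0,"ty":0,"tz":2,"turn":0},{"tx":0,"ty":0,"tz":3,"turn":0},{"tx":0,"ty":0,"tz":3,"turn":0}]'
```

```text
time: 43.88
position: [0.5318, 0.1881, 0.1794]
tool_rot: [2.181, 2.261, -0.007]
ft_force: [-7.5, -4.2, 19.0]
grip_width: 0.004
grip_force: 9.2
time: 44.25
position: [0.532, 0.1882, 0.179]
tool_rot: [2.18, 2.26, -0.008]
ft_force: [-11.7, -6.7, 33.6]
grip_width: 0.011
grip_force: 16.5
```

```bash
python3 -m crank '[{"tx":0,"ty":0,"tz":-15,"turn":0},{"tx":0,"ty":0,"tz":-65,"turn":0},{"tx":-45,"ty":-25,"tz":-70,"turn":0},{"tx":-95,"ty":-55,"tz":-70,"turn":0},{"tx":-139,"ty":-81,"tz":-70,"turn":0}]'; python3 -m crank '[{"tx":0,"ty":0,"tz":0,"turn":0},{"tx":0,"ty":0,"tz":0,"turn":0},{"tx":0,"ty":0,"tz":0,"turn":0}]'; python3 - <<'E'
from geo import *
go(.456,.0465,.135,92)
for c in ('scene','side'):
    m,im,d=snap(c,c+'18.png');P=cloud(m,d);i=im.astype(int)
    r=(i[...,0]>110)&(i[...,1]<60)&(i[...,2]<60)&near(P,(.53,.187),.05,.13,.25); print('ball surf',r.sum(),P[r].mean(0).round(4))
    D=P[...,:2]-[.5707,.1156]
    q=P[(abs(D[...,0])<.075)&(abs(D[...,1])<.11)&(P[...,2]>.12)&(P[...,2]<.142)&(i.min(-1)>70)]
    A=np.c_[q[:,:2]-[.5707,.1156],np.ones(len(q))]; k=np.linalg.lstsq(A,q[:,2],rcond=None)[0]; print('lid slope',np.degrees(k[:2]).round(2),k[2].round(4))
E
```

```text
time: 44.88
position: [0.4556, 0.0452, 0.2433]
tool_rot: [-2.181, -2.259, 0.003]
ft_force: [0.2, -0.2, 0.6]
grip_width: 0.011
grip_force: 0.0
time: 45.25
position: [0.4577, 0.0481, 0.2442]
tool_rot: [-2.177, -2.263, -0.001]
ft_force: [-0.2, -0.4, 0.7]
grip_width: 0.007
grip_force: 0.0
t 45.25 shift mm [ -1.7  -1.7 109.2] toolx [-0.038  0.999  0.001] tooly [ 0.999  0.038 -0.001] z [-0.001  0.001 -1.   ]
yaw 92.2 turn units 0.04 pos [0.4577 0.0481 0.2442] F [-0.2 -0.4  0.7] q7 -0.02
ball surf 18 [0.5421 0.1844 0.1547]
lid slope [0.03 0.14] 0.1341
ball surf 34 [0.5326 0.1947 0.1555]
lid slope [ 0.02 -0.06] 0.1341
```

```bash
python3 -m crank '[{"tx":-2,"ty":-2,"tz":45,"turn":0},{"tx":-2,"ty":-2,"tz":90,"turn":0},{"tx":-2,"ty":-2,"tz":108,"turn":0},{"tx":-2,"ty":-2,"tz":114,"turn":0},{"tx":-2,"ty":-2,"tz":117,"turn":0}]'; python3 -m crank '[{"tx":0,"ty":0,"tz":2,"turn":0},{"tx":0,"ty":0,"tz":4,"turn":0},{"tx":0,"ty":0,"tz":4,"turn":0}]'
```

```text
time: 45.98
position: [0.4565, 0.0449, 0.1284]
tool_rot: [2.181, 2.261, 0.001]
ft_force: [-2.5, 0.9, 2.8]
grip_width: 0.004
grip_force: 1.6
time: 46.35
position: [0.4566, 0.0449, 0.1253]
tool_rot: [2.181, 2.26, 0.001]
ft_force: [-5.7, 1.5, 12.8]
grip_width: 0.005
grip_force: 6.8
```

```bash
python3 -m crank '[{"tx":0,"ty":0,"tz":2,"turn":0},{"tx":0,"ty":0,"tz":3,"turn":0},{"tx":0,"ty":0,"tz":3,"turn":0}]'; python3 -m crank '[{"tx":0,"ty":0,"tz":-20,"turn":0},{"tx":0,"ty":0,"tz":-70,"turn":0},{"tx":0,"ty":0,"tz":-120,"turn":0},{"tx":0,"ty":0,"tz":-170,"turn":0},{"tx":0,"ty":0,"tz":-170,"turn":0}]'; python3 - <<'E'
from h import *
snap('side','s19.png'); snap('scene','sc19.png')
for c in('scene','side'):
    for q in('pan','lid','bottle0'): print(c,q,[(np.round(x['xyz'],3).tolist(),round(x['confidence'],2)) for x in ctrl.mark_of(c,q)])
a=np.hstack([cv2.imread('pics/sc19.png'),cv2.imread('pics/s19.png')]);cv2.imwrite('pics/c19.png',cv2.resize(a,(800,300),interpolation=3))
E
```

```text
time: 46.72
position: [0.4568, 0.0449, 0.1248]
tool_rot: [2.181, 2.259, -0.003]
ft_force: [-15.1, -0.0, 37.6]
grip_width: 0.009
grip_force: 19.0
time: 47.35
position: [0.4585, 0.0441, 0.2945]
tool_rot: [2.177, 2.253, 0.006]
ft_force: [0.5, 0.2, -1.0]
grip_width: 0.002
grip_force: 0.0
scene pan [([0.256, 0.287, -0.001], 0.96), ([0.787, 0.038, -0.001], 0.72), ([0.5, -0.12, 0.005], 0.67)]
scene lid [([0.572, 0.118, 0.132], 0.96)]
scene bottle0 []
side pan [([0.504, -0.115, -0.001], 0.72), ([0.259, 0.292, 0.003], 0.61), ([0.496, -0.12, 0.001], 0.38)]
side lid [([0.572, 0.117, 0.129], 0.65)]
side bottle0 []
```

View pics/c19.png

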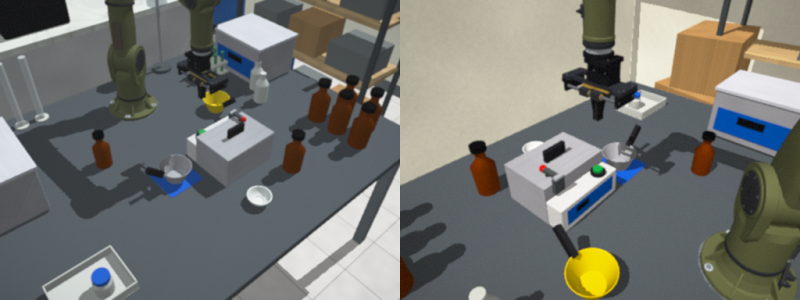

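The pictures show the lid flat, the clamp down on it, the pan upright on its mat and the bench clear of amber bottles.

```bash
python3 -m crank '[{"tx":0,"ty":0,"tz":0,"turn":0},{"tx":0,"ty":0,"tz":0,"turn":0}]'; python3 -c "
from bench import ctrl
print(ctrl.close_job())"
```

```text
time: 48.0
position: [0.4557, 0.0444, 0.2903]
tool_rot: [-2.181, -2.26, 0.0]
ft_force: [-0.3, 0.6, -1.2]
grip_width: 0.004
grip_force: 0.0
the job is handed in; nothing more can be done
None
```

The job is handed in at 48 s: three stoppers and both amber bottles are in the tank, the pan is upright on its mat, the lid is flat on the rim, the clamp is pressed down to its stop, and the start button was pressed until it bottomed out; the hand-in call returned no verdict.

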